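Clean and reassemble the coffee corner's spoon tower

ROBOT

A 7-joint arm with a two-finger parallel gripper is mounted at the origin on the work surface. World frame = base frame: x ahead of the robot, y to its left, z up, the work surface at z = 0. Lengths are in m, angles in rad, forces in N, time in s.
With the tool pointing down it reaches from about 0.425 to 0.825 m from the base axis. Payload 3.6 kg.
Tool frame: the origin (TCP) lies on the centre line of the jaws, within the pads' length; the fingertips stand 8 mm ahead of it and the grasp point (between the pads) lies 11 mm behind it; z points along the fingers, y is the line along which they close (so a half turn about z gives the same grasp; the last joint's range is limited). The gripper opens to 93 mm and grips with 3 to 60 N. Pads are 15 mm wide; open, the fingers measure 128 mm over their backs; the gripper's body (75 mm by 188 mm) begins 65 mm behind the grasp point.
Start: joints at [-1.23, 0.615, -0.013, 1.423, 0.008, 1.103, -0.04], TCP at [0.233, 0.607, 0.227] pointing down, gripper open.
Joint ranges: [-3.12, 3.12], [-0.3, 2.06], [-1.34, 1.32], [0.26, 2.42], [-1.36, 4.5], [0.01, 1.98], [-2.84, 2.84]. Speed limits (rad/s): [2.79, 2.79, 3.14, 3.14, 3.14, 3.14, 3.14].

INTERFACE

Orientations are given as a unit quaternion [x, y, z, w].
In Python, from station import r gives the robot as it stands.
- The arm moves only by the shell command python3 -m inch 'ROWS' [OPENING] [FORCE]. ROWS is JSON, a list of rows, each a list of 6 numbers: the shift along the world's x, y, z in mm, then the turn, a rotation vector about the world's x, y, z in rad. A call has 1 to 12 rows; each row is the pose to reach, as a shift and turn from the pose commanded when the call began; what a row does not reach only later rows make up. A row lasts 1/12 s, in which the tool goes at most 41.7 mm and 7.16 degrees, less where a joint would pass 70% of its speed; a pose out of reach is approached as far as the arm can. A call with a gripper value outside its range is refused whole. OPENING is the opening in per cent of the stroke, from 0 (shut) to 100 (fully open), set as the call begins (- or left out, the last holds). The fingers move at their own pace and stop on an object; FORCE is the grip in N (left out, the last holds). Time passes only in rows, so rows that repeat a pose let the fingers close. It gives the time, the measured TCP pose, the force, the opening and the grip force at its end, in the units of the state.
- r.state(): the state, without advancing time (a new reading comes with each control period).
- r.grab_frame(name): name is "scene" or "top" or "wrist"; returns a dict with "color" (420x560x3 uint8, red, green, blue), "mtx" (3x3 intrinsics, pixels), "camera_from_world" (4x4, takes a point from world to camera coordinates); the wrist camera has in their place "tool_from_camera" (4x4, takes a point from camera to tool coordinates, whose origin is the TCP and whose axes are the flange's). Camera axes: x right, y up, looking along -z (the intrinsics and any distortion apply to the point x, -y, -z); pixel columns grow to the right and rows downward; lengths in m; the calibration is good to about 2 mm. The wrist camera is an equidistant fisheye: a pixel r from the principal point sees the ray r / f radians off the axis. A picture is of the moment at which its call begins: read the wrist's pose just before it. There is no depth.
- r.hand_in(): hands the job in; it is judged then, once.
The state is a dict: "clock": time; "joint_pos": joint angles; "qvel": joint speeds; "joint_efforts": joint torques, N m; "ee_pos": TCP position; "eef_rot": TCP orientation; "contact_force": force on the tool from outside, world axes, zero at the start; "wrist_torque": the same for the moment, N m; "opening": opening from 0.0 (shut) to 1.0 (fully open); "grip_force": force on a finger pad.
Only numpy, scipy, OpenCV 4.12 (cv2) and the standard library are available. Lean on these libraries where they do the work, as an engineer would, in place of code of your own. Each camera call takes 0.05 s, during which the arm holds its last target. There are 200 camera calls.

TASK

First use the brush, not the fingers, to sweep every biscuit piece off the grey board into its crumb trough. Then seat all the wooden spoon tiers there are on the post, flange down, one on another in any order and each fully home on the spigot below, and finish the tower with the red-knobbed cap seated on top. Leave the brush standing upright in the middle of its cork mat, and the mug, bottle, spoon and bowl where they are.

Things in the scene. Friction and masses are not known exactly. Their poses are not given: they have to be found in the camera images.
- station: fixed station; origin on the counter under the centre of its grey board: 236 (x) by 220 (y) mm, top 25 mm above the counter. Aluminium rims along its two x edges (inner faces at x = +-112 mm, 12 mm over the board); +y edge open; crumb trough along its -y edge. In the centre a post 44 mm across, 20 mm high over the board, with a brass spigot. Yaw within 0.22 rad.
- seat (a point): top shoulder of the station's post, on its axis, 45 mm above the counter: the first tier's underside rests here. The spigot (32 mm across, tapering to 25 mm at the top) rises 9 mm above it and enters the tiers' recesses with 1 mm play all round.
- trough (a point): middle of the crumb trough's floor, 4 mm above the counter; axes as the station's. The trough is a sunken channel along the board's -y edge: in the station's frame y = -110 to -175 mm, x = +-113 mm; outer wall top 45 mm above the counter, end walls 37 mm. Swept pieces drop into it over the board's edge.
- tier_a: loose tier: pale wooden flange 90 mm across, z 0 to 11 mm, with a recess 34 mm across, 11 deep in its underside; white round hub 40 mm across, z 11 to 40 (grip here); brass spigot on top, 32 mm tapering to 25, z 40 to 49. Origin: centre of the underside, z up. Stands flange down at the start. Tiers fit each other and the post in any order, 40 mm each. 0.12-0.21 kg. May be absent (None).
- tier_b: loose tier: mid-brown wooden flange 90 mm across, z 0 to 11 mm, with a recess 34 mm across, 11 deep in its underside; white round hub 40 mm across, z 11 to 40 (grip here); brass spigot on top, 32 mm tapering to 25, z 40 to 49. Origin: centre of the underside, z up. Stands flange down at the start. Tiers fit each other and the post in any order, 40 mm each. 0.12-0.21 kg. May be absent (None).
- tier_c: loose tier: dark brown wooden flange 90 mm across, z 0 to 11 mm, with a recess 34 mm across, 11 deep in its underside; white round hub 40 mm across, z 11 to 40 (grip here); brass spigot on top, 32 mm tapering to 25, z 40 to 49. Origin: centre of the underside, z up. Stands flange down at the start. Tiers fit each other and the post in any order, 40 mm each. 0.12-0.21 kg. May be absent (None).
- cap: loose end cap: steel flange 72 mm across and 11 mm thick with the same recess (34 mm across, 11 mm deep) in its underside, and a red knob 30 mm across from z 11 to 44 mm to grip; nothing fits on top of it. Origin at the centre of its underside, z up; stands flange down at the start. 0.14 kg.
- brush: loose counter brush standing on its stiff black bristles; origin at the centre of the bristle tips, z up, x along its length. Bristles 76 (x) by 40 (y) mm, z 0 to 20; wooden back 78 by 42 mm, z 20 to 32; green grip ridge 64 (x) by 22 (y) mm, z 32 to 70. The bristles do not bend. 0.12 to 0.2 kg. Stands on its mat at the start.
- mat: fixed round cork mat 124 mm across, 3 mm thick, the brush's place; origin at the centre of its underside.
- bit0: piece of broken biscuit, sand-brown, 26 x 22 x 16 high mm, 14 g; origin at the centre of its underside. On the board at the start; may be absent (None).
- bit1: piece of broken biscuit, sand-brown, 22 x 22 x 18 high mm, 14 g; origin at the centre of its underside. On the board at the start; may be absent (None).
- bit2: piece of broken biscuit, sand-brown, 24 x 20 x 18 high mm, 14 g; origin at the centre of its underside. On the board at the start; may be absent (None).
- bit3: piece of broken biscuit, sand-brown, 28 x 20 x 16 high mm, 14 g; origin at the centre of its underside. On the board at the start; may be absent (None).
- bit4: piece of broken biscuit, sand-brown, 22 x 20 x 20 high mm, 14 g; origin at the centre of its underside. On the board at the start; may be absent (None).
- mug: blue mug, 72 mm across, 85 mm high, origin under its centre; bystander, leave alone.
- syrup: amber syrup bottle, 56 mm across, 170 mm high, origin under its centre; bystander, leave alone.
- spoon: steel spoon 140 mm long lying on the counter; bystander, leave alone.
- bowl: white bowl, 100 mm across, 45 mm high, origin under its centre; bystander, leave alone.

How it is judged:
By the outcome, as a careful person would: the job done as asked, in the order asked, and still so for the second after the job is handed in, with the robot touching nothing.
Of tier_a, tier_b, tier_c only 2 to 3 are there at a start; the rules pass over those that are not, and their reading is None.
Of bit0, bit1, bit2, bit3, bit4 only 3 to 5 are there at a start; the rules pass over those that are not, and their reading is None.
At some moment in a run one of tier_a, tier_b, tier_c, cap, brush may be knocked a few centimetres aside while the robot is not near it.
It also fails if it takes over 210 s, if anything falls off the work surface, if the arm or the gripper's body presses on something with over 40 N, if the wrist force passes 120 N, or if a joint passes its speed limit or range.

## Working session

There is one attempt and no reset: what is moved stays moved. The work goes in short steps, Python scripts to look and compute and a shell command to move; the robot and the scene stay as the last step left them, time stands still between calls to the robot, and variables do not carry over. Pictures are saved under pics/ and viewed, at most 17 in all, crops included, and the job is handed in when it is done.

```bash
ls; mkdir -p pics
cat > h.py <<'E'
from station import r
import numpy as np, cv2
def snap(n,f):
    d=r.grab_frame(n); cv2.imwrite('pics/'+f,d['color'][:,:,::-1]); np.savez('pics/'+f+'.npz',**{k:v for k,v in d.items()}); return d
def pix2w(d,u,v,z):
    K=d['mtx'];T=d['camera_from_world'];R=T[:3,:3];t=T[:3,3]
    x=(u-K[0,2])/K[0,0];y=(v-K[1,2])/K[1,1]
    ray=R.T@np.array([x,-y,-1.]);c=-R.T@t
    return c+ray*(z-c[2])/ray[2]
def w2pix(d,p):
    T=d['camera_from_world'];q=T[:3,:3]@np.array(p)+T[:3,3];K=d['mtx']
    return K[0,0]*q[0]/-q[2]+K[0,2],K[1,1]*-q[1]/-q[2]+K[1,2]
E
python3 - <<'E'
from h import *
a=snap('top','top0.png');b=snap('scene','sc0.png')
for d in (a,b): print({k:(v.shape if k=='color' else v.round(3).tolist()) for k,v in d.items()})
print(r.state())
E
```

```text
pics
{'color': (420, 560, 3), 'mtx': [[509.067, 0.0, 276.513], [0.0, 509.067, 202.05], [0.0, 0.0, 1.0]], 'camera_from_world': [[0.12, -0.993, -0.005, -0.105], [0.972, 0.116, 0.202, -0.557], [-0.2, -0.029, 0.979, -1.14], [0.0, 0.0, 0.0, 1.0]]}
{'color': (420, 560, 3), 'mtx': [[420.196, 0.0, 278.109], [0.0, 420.196, 208.91], [0.0, 0.0, 1.0]], 'camera_from_world': [[-0.671, 0.742, -0.003, 0.428], [-0.52, -0.468, 0.715, 0.227], [0.529, 0.481, 0.699, -1.473], [0.0, 0.0, 0.0, 1.0]]}
{'clock': 0.1, 'joint_pos': array([-1.23053526,  0.61581893, -0.01264592,  1.42474079,  0.0081267 ,
        1.10339195, -0.04037861]), 'qvel': array([-0.00054806, -0.00160431, -0.00228807, -0.00417157,  0.00108428,
       -0.00040719,  0.0014599 ]), 'joint_efforts': array([ 8.81779597e-04, -4.60040689e+01,  2.09680866e-01, -1.66245478e+01,
       -6.12403289e-02,  1.69283745e-02,  9.81501557e-05]), 'ee_pos': array([0.23281766, 0.60612929, 0.22559853]), 'eef_rot': array([ 1.82293886e-01,  9.83243412e-01, -1.13798987e-03, -1.93054428e-04]), 'contact_force': array([ 0.09936179,  0.78935802, -0.58043016]), 'wrist_torque': array([-0.05513312, -0.01626259,  0.04461454]), 'grip_force': 0.0, 'opening': 0.9981407534355229}
```

View pics/top0.png

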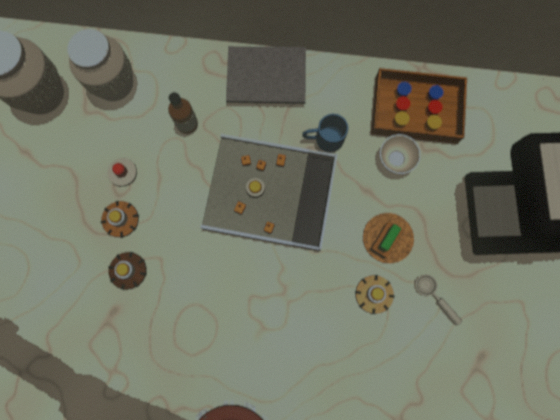

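View pics/sc0.png

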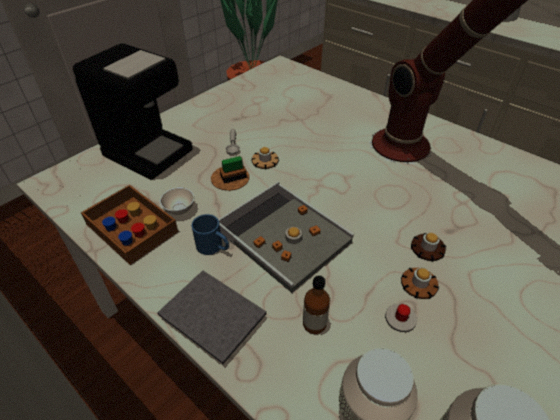

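Both views show 5 bits, 3 tiers (brown at 120,219; dark at 127,270; pale at 375,295), the cap (122,172), and the brush (388,238) on its mat. The trough is on the right (−y) side of the board. I'll enlarge the top view and measure.

Run:
```python
from h import *
d=dict(np.load('pics/top0.png.npz'))
im=d['color'][:,:,::-1]
c=cv2.convertScaleAbs(im[130:320,90:455],alpha=1.6)
cv2.imwrite('pics/crop0.png',cv2.resize(c,None,fx=2.19,fy=2.19,interpolation=cv2.INTER_CUBIC))
hsv=cv2.cvtColor(im,cv2.COLOR_BGR2HSV)
def blobs(m,z,mn=8):
    n,l,s,ce=cv2.connectedComponentsWithStats(m.astype(np.uint8))
    for i in range(1,n):
        if s[i,4]>=mn and 90<ce[i,0]<455 and 130<ce[i,1]<320: print(ce[i].round(1),s[i,2:],(pix2w(d,*ce[i],z)*1000).round(0)[:2])
H,S,V=hsv[...,0],hsv[...,1],hsv[...,2]
print('brassy/orange');blobs((H>5)&(H<30)&(S>120)&(V>80),.04)
print('green');blobs((H>45)&(H<75)&(S>150),.073)
print('red');blobs(((H<5)|(H>172))&(S>150)&(V>90),.044)
```

```text
brassy/orange
[280.5 159.6] [ 8 12 80] [675. -34.]
[245.4 159.8] [10  9 67] [664.  50.]
[260.8 164.7] [ 9 10 64] [656.  12.]
[254.8 186.2] [ 12  11 104] [601.  19.]
[121.3 219.7] [ 36  34 538] [483. 323.]
[239.5 207.3] [10 12 85] [546.  49.]
[114.7 216. ] [ 12  11 103] [490. 340.]
[388.2 237.2] [  49   48 1476] [ 517. -308.]
[268.7 227. ] [10 11 73] [507. -26.]
[122.3 269. ] [ 12  11 107] [369. 300.]
[368.6 279.2] [ 6  6 14] [ 414. -270.]
[361.1 286.5] [ 7  6 16] [ 395. -255.]
[388.6 289.4] [ 6  7 17] [ 396. -318.]
[377.  293.4] [ 11  12 102] [ 384. -292.]
[379.8 307.6] [ 7  7 17] [ 352. -301.]
green
red
[117.9 168.4] [11 10 83] [605. 353.]
```

View pics/crop0.png

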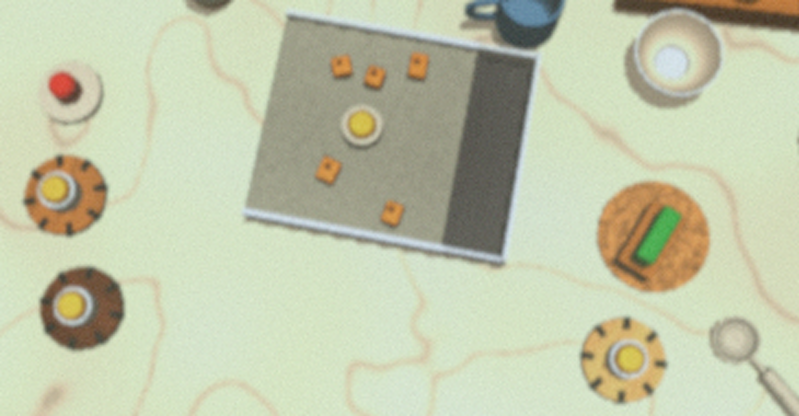

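Run:
```python
from h import *
d=dict(np.load('pics/top0.png.npz'));e=dict(np.load('pics/sc0.png.npz'))
print(d['color'][237,390],e['color'][160,232])
def seg(d,f,box):
    h=cv2.cvtColor(d['color'],cv2.COLOR_RGB2HSV).astype(int);m=f(h[...,0],h[...,1],h[...,2],d['color'].astype(int))
    k=np.zeros(m.shape,bool);k[box[1]:box[3],box[0]:box[2]]=1
    p=np.argwhere(m&k)[:,::-1];return p
g=lambda H,S,V,c:(H>45)&(H<85)&(S>140)&(c[...,1]>c[...,0]+30)
p=seg(d,g,(360,210,420,265)); print('green top',len(p),p.mean(0))
w=np.array([pix2w(d,*q,.073)[:2] for q in p]); c,s,a=cv2.minAreaRect((w*1000).astype(np.float32)); print(c,s,a)
u,sv,vt=np.linalg.svd(w-w.mean(0),full_matrices=0);print('dir',vt[0],'len est',sv*1000*np.sqrt(12/len(w)))
for n,u,v,z in [('post',254.8,186.2,.054),('brown',114.7,216,.049),('dark',122.3,269,.049),('pale',377,293.4,.049),('cap',117.9,168.4,.042),('mat',388.2,237.2,.003)]:
    P=pix2w(d,u,v,z); print(n,(P*1000).round(1),'scene',np.round(w2pix(e,P),1))
for a,b in [(( 288,14),(535,55)),((246,214),(503,262))]:
    q=[pix2w(d,90+x/2.19,130+y/2.19,.037)*1000 for x,y in (a,b)]; dv=q[0]-q[1]; print('rim',q[0].round(),q[1].round(),np.hypot(*dv[:2]),'yaw',np.arctan2(-dv[0],dv[1]))
# spigot blobs in the scene camera
f=lambda H,S,V,c:(H>18)&(H<32)&(S>120)&(V>80)
m=cv2.cvtColor(e['color'],cv2.COLOR_RGB2HSV).astype(int);m=f(m[...,0],m[...,1],m[...,2],0)
n,l,s,ce=cv2.connectedComponentsWithStats(m.astype(np.uint8))
print([(ce[i].round(1).tolist(),s[i,4]) for i in range(1,n) if s[i,4]>25])
for u,v in [(280.5,159.6),(245.4,159.8),(260.8,164.7),(239.5,207.3),(268.7,227)]: print('bit',(pix2w(d,u,v,.042)*1000).round())
```

```text
[ 50 109  52] [20 85 30]
green top 64 [390.875   236.59375]
(512.3490600585938, -306.42047119140625) (14.033224105834961, 51.887596130371094) 63.293304443359375
dir [-0.91259269  0.40886989] len est [52.34261384 13.52464934]
post [598.1  18.   54. ] scene [293.2 229.1]
brown [488.5 337.1  49. ] scene [422.5 270.5]
dark [368.2 296.8  49. ] scene [431.  234.8]
pale [ 383.2 -290.5   49. ] scene [264.4 148.1]
cap [605.5 353.3  42. ] scene [403. 307.]
mat [ 522.4 -315.1    3. ] scene [229.3 176. ]
rim [717. 117.  37.] [ 702. -163.   37.] 280.09482009377126 yaw -0.053303862344985936
rim [487. 130.  37.] [ 469. -151.   37.] 281.70687632963336 yaw -0.06606045919301726
[([132.4, 206.3], np.int32(41)), ([148.0, 219.5], np.int32(40)), ([431.6, 236.4], np.int32(30)), ([422.2, 271.4], np.int32(38))]
bit [674. -34.  42.]
bit [663.  50.  42.]
bit [656.  11.  42.]
bit [545.  48.  42.]
bit [507. -26.  42.]
```

```bash
python3 -m inch '[[40,-40,0,0,0,0],[80,-90,0,0,0,0],[110,-130,0,0,0,0],[140,-170,0,0,0,0],[170,-205,0,0,0,0],[200,-240,0,0,0,0],[230,-275,0,0,0,0],[255,-305,0,0,0,0],[280,-335,0,0,0,0],[305,-365,0,0,0,0],[320,-390,0,0,0,0],[330,-400,0,0,0,0]]' 100
python3 -m inch '[[0,-40,0,0,0,0],[-5,-80,0,0,0,0],[-10,-120,0,0,0,0],[-15,-160,0,0,0,0],[-20,-200,0,0,0,0],[-25,-240,0,0,0,0],[-30,-280,0,0,0,0],[-35,-320,0,0,0,0],[-40,-360,0,0,0,0],[-42,-400,0,0,0,0],[-44,-440,0,0,0,0],[-46,-480,0,0,0,0]]'
python3 -m inch '[[-2,-30,-20,0,0,0],[-4,-38,-27,0,0,0],[-4,-38,-27,0,0,0],[-4,-38,-27,0,0,0],[-4,-38,-27,0,0,0],[-4,-38,-27,0,0,0]]'
cat >> h.py <<'E'
from scipy.spatial.transform import Rotation as Ro
def wsnap(f):
    s=r.state(); d=r.grab_frame('wrist'); cv2.imwrite('pics/'+f,d['color'][:,:,::-1])
    d['p']=s['ee_pos'];d['q']=s['eef_rot'];np.savez('pics/'+f+'.npz',**d); return d
def wray(d,u,v,z):
    K=d['mtx'];x=(u-K[0,2])/K[0,0];y=(v-K[1,2])/K[1,1];th=np.hypot(x,y)
    k=np.sin(th)/max(th,1e-9); c=np.array([x*k,-y*k,-np.cos(th)])
    T=d['tool_from_camera'];R=Ro.from_quat(d['q']).as_matrix()
    ray=R@T[:3,:3]@c;o=d['p']+R@T[:3,3]
    return o+ray*(z-o[2])/ray[2]
def wproj(d,P):
    T=d['tool_from_camera'];R=Ro.from_quat(d['q']).as_matrix();K=d['mtx']
    c=T[:3,:3].T@(R.T@(np.array(P)-d['p'])-T[:3,3]);th=np.arctan2(np.hypot(c[0],c[1]),-c[2]);n=np.hypot(c[0],c[1])
    return K[0,0]*th*c[0]/n+K[0,2],-K[1,1]*th*c[1]/n+K[1,2]
def here():
    s=r.state();a=Ro.from_quat(s['eef_rot']).as_matrix()[:,1];return (s['ee_pos']*1000).round(1),'closedeg',np.degrees(np.arctan2(a[1],a[0])).round(1),s['clock'],s['contact_force'].round(1),'op',round(s['opening'],3),'grip',round(s['grip_force'],1)
E
python3 -c "
from h import *
d=wsnap('w1.png');print(here(),d['mtx'],d['tool_from_camera'].round(3).tolist())"
```

```text
clock: 1.1
ee_pos: [0.5519, 0.2194, 0.2263]
eef_rot: [0.182, 0.983, -0.0, -0.0]
contact_force: [0.1, 0.5, -0.0]
opening: 1.003
grip_force: 0.0
clock: 2.1
ee_pos: [0.5045, -0.2603, 0.2264]
eef_rot: [0.182, 0.983, 0.0, -0.0]
contact_force: [0.4, 0.4, 0.4]
opening: 1.001
grip_force: 0.0
clock: 2.6
ee_pos: [0.5026, -0.294, 0.2004]
eef_rot: [0.18, 0.984, 0.001, 0.001]
contact_force: [0.4, -0.1, 0.1]
opening: 1.0
grip_force: 0.0
(array([ 502.5, -294.4,  200.4]), 'closedeg', np.float64(69.2), 2.65, array([ 0.1,  0.1, -0.4]), 'op', 0.999, 'grip', 0.0) [[325.1922621    0.         282.41620521]
 [  0.         325.1922621  215.82851855]
 [  0.           0.           1.        ]] [[0.001, 0.956, 0.294, 0.082], [1.0, -0.001, 0.0, -0.0], [0.0, 0.294, -0.956, -0.159], [0.0, 0.0, 0.0, 1.0]]
```

View pics/w1.png

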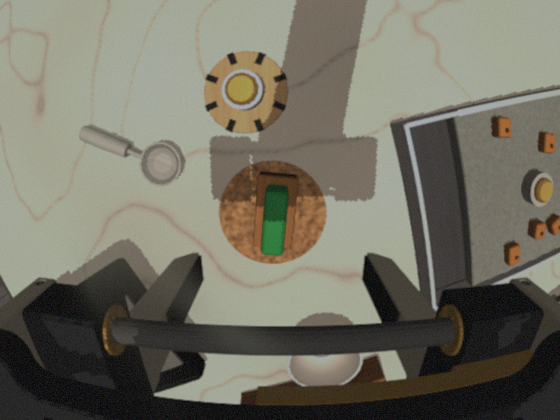

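The wrist view shows the mat centred near (272,212), the ridge spanning (276,185) to (273,254), and the pale tier's spigot at (242,89).

Run:
```python
from h import *
d=dict(np.load('pics/w1.png.npz'));im=d['color']
h=cv2.cvtColor(im,cv2.COLOR_RGB2HSV).astype(int);H,S,V=h[...,0],h[...,1],h[...,2]
def comp(m,z,box):
    k=np.zeros(m.shape,bool);k[box[1]:box[3],box[0]:box[2]]=1
    return np.argwhere(m&k)[:,::-1]
p=comp((H>45)&(H<85)&(S>140)&(V>70),0,(240,170,310,270)); print(len(p),p.min(0),p.max(0))
w=np.array([wray(d,*q,.073)[:2]*1000 for q in p],np.float32); print('ridge',cv2.minAreaRect(w))
m=comp((H>3)&(H<22)&(S>110)&(V>50),0,(210,150,335,270))
w=np.array([wray(d,*q,.003)[:2]*1000 for q in m],np.float32)
hull=cv2.convexHull(w);print('mat',cv2.minEnclosingCircle(w),cv2.fitEllipse(hull))
p=comp((H>18)&(H<32)&(S>120)&(V>100),0,(225,75,258,103));print(len(p),'pale',(wray(d,*p.mean(0),.049)*1000).round(1))
p=comp((H>18)&(H<32)&(S>120)&(V>100),0,(525,170,560,205));print(len(p),'post',(wray(d,*p.mean(0),.054)*1000).round(1))
t=dict(np.load('pics/top0.png.npz'));print('bottle top',pix2w(t,174,98,.17),'mug',pix2w(t,333,125,.085),'bowl',pix2w(t,399,153,.045),'spoon end',pix2w(t,425,284,.01))
```

```text
1085 [262 193] [286 254]
ridge ((513.1654052734375, -306.8619384765625), (20.038284301757812, 60.00362014770508), 65.08106994628906)
mat ((522.5107421875, -314.41259765625), 61.29159927368164) ((522.5670166015625, -314.43792724609375), (121.59962463378906, 122.3056640625), 60.655635833740234)
607 pale [ 384.1 -291.3   49. ]
195 post [599.5  18.4  54. ]
bottle top [0.74949712 0.21300954 0.17      ] mug [ 0.76050296 -0.1490988   0.085     ] bowl [ 0.72343731 -0.31720366  0.045     ] spoon end [ 0.42048968 -0.40840448  0.01      ]
```

```bash
python3 -m inch '[[5,-6,-40,0,0,-0.072],[9,-12,-80,0,0,-0.072],[9,-12,-110,0,0,-0.072],[9,-12,-130,0,0,-0.072],[9,-12,-145,0,0,-0.072],[9,-12,-154,0,0,-0.072],[9,-12,-154,0,0,-0.072],[9,-12,-154,0,0,-0.072],[9,-12,-154,0,0,-0.072]]' 100
python3 -m inch '[[0,0,0,0,0,0],[0,0,0,0,0,0],[0,0,0,0,0,0],[0,0,0,0,0,0],[0,0,0,0,0,0],[0,0,0,0,0,0],[0,0,0,0,0,0],[0,0,0,0,0,0],[0,0,0,0,0,0],[0,0,0,0,0,0]]' 0 35
python3 -c "
from h import *
print(here())"
```

```text
clock: 3.4
ee_pos: [0.5114, -0.3088, 0.0471]
eef_rot: [0.217, 0.976, -0.0, 0.001]
contact_force: [-0.1, 0.2, -0.1]
opening: 1.001
grip_force: 0.0
clock: 4.23
ee_pos: [0.5102, -0.3086, 0.0456]
eef_rot: [0.218, 0.976, -0.0, -0.0]
contact_force: [-0.2, -0.2, -0.1]
opening: 0.333
grip_force: 0.0
(array([ 510.2, -308.6,   45.6]), 'closedeg', np.float64(64.9), 4.2333, array([-0.2, -0.2, -0.1]), 'op', 0.333, 'grip', 0.0)
```

```bash
python3 -m inch '[[0,0,0,0,0,0],[0,0,0,0,0,0],[0,0,0,0,0,0],[0,0,0,0,0,0],[0,0,0,0,0,0],[0,0,0,0,0,0],[0,0,0,0,0,0],[0,0,0,0,0,0]]' 0 35
python3 -m inch '[[0,0,10,0,0,0],[0,0,30,0,0,0],[0,0,60,0,0,0],[0,0,90,0,0,0],[0,0,110,0,0,0],[0,0,120,0,0,0],[0,0,120,0,0,0],[0,0,120,0,0,0]]'
python3 -c "
from h import *
wsnap('w2.png');print(here())"
```

```text
clock: 4.9
ee_pos: [0.5101, -0.3086, 0.0455]
eef_rot: [0.218, 0.976, -0.0, -0.0]
contact_force: [0.4, -0.0, -0.7]
opening: 0.233
grip_force: 35.0
clock: 5.57
ee_pos: [0.5099, -0.3084, 0.1655]
eef_rot: [0.218, 0.976, 0.0, -0.0]
contact_force: [-0.5, 0.1, -2.3]
opening: 0.234
grip_force: 35.0
(array([ 509.3, -308. ,  164.5]), 'closedeg', np.float64(64.9), 5.6167, array([-0.3,  0.5, -1.5]), 'op', 0.231, 'grip', 35.0)
```

View pics/w2.png

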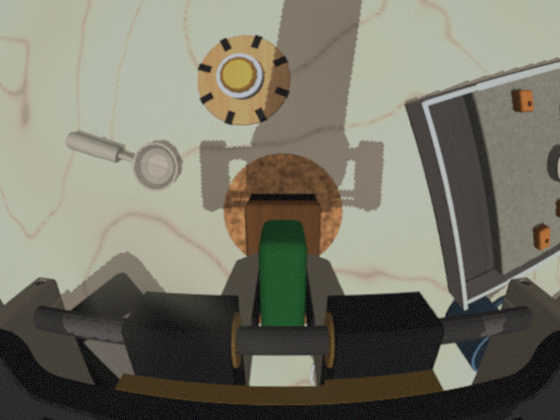

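```bash
python3 - <<'E'
from h import *
d=dict(np.load('pics/w2.png.npz'));d['p']=np.zeros(3);d['q']=np.array([0,0,0,1.])
print(wray(d,284,221.5,-.0274),wray(d,283,203,.0106),wray(d,246,203,.0106),wray(d,321,203,.0106))
E
python3 - <<'E'
import sys;sys.path.insert(0,'.')
import os;os.chdir('.')
from h import *
d=dict(np.load('pics/w2.png.npz'))
g=cv2.cvtColor(d['color'],cv2.COLOR_RGB2GRAY).astype(int)
print(g[190:235:1,284])
# rim outer wall corners -> yaw ; outer wall top z .045, corners (427,103) (466,302)
a=wray(d,427,103,.037);b=wray(d,466,302,.037);print(a,b,np.arctan2(b[1]-a[1],b[0]-a[0]),np.hypot(*(b-a)[:2]))
E
```

```text
[ 0.03882124  0.0005449  -0.0274    ] [0.0369163  0.00017787 0.0106    ] [ 0.03693084 -0.01986152  0.0106    ] [0.03696601 0.02077096 0.0106    ]
[75 79 71 51 36 15 10 13 17 13 37 42 44 48 50 54 67 67 68 67 71 67 70 69
 71 69 72 67 72 58 45 42 41 40 44 41 44 43 44 45 44 43 45 40 39]
[ 0.47352076 -0.14355609  0.037     ] [ 0.70348028 -0.16057939  0.037     ] -0.07389256587122256 0.23058876259911304
```

```bash
python3 -m inch '[[14,36,0,0,0,0.06],[28,72,0,0,0,0.12],[42,108,0,0,0,0.18],[56,144,0,0,0,0.24],[70,180,0,0,0,0.3],[84,216,0,0,0,0.36],[98,252,0,0,0,0.374],[112,288,0,0,0,0.374],[126,324,0,0,0,0.374],[140,360,0,0,0,0.374],[152,388,0,0,0,0.374],[158,400,0,0,0,0.374]]'
python3 -m inch '[[0,0,0,0,0,0],[0,0,0,0,0,0],[0,0,0,0,0,0],[0,0,0,0,0,0]]'
python3 -c "
from h import *
print(here())"
```

```text
clock: 6.62
ee_pos: [0.6675, 0.099, 0.1628]
eef_rot: [0.029, 1.0, 0.002, -0.002]
contact_force: [-0.1, 0.9, -1.8]
opening: 0.235
grip_force: 35.0
clock: 6.95
ee_pos: [0.6678, 0.0875, 0.1653]
eef_rot: [0.035, 0.999, -0.001, -0.001]
contact_force: [-0.3, -1.0, -1.6]
opening: 0.234
grip_force: 35.0
(array([667.8,  87.5, 165.3]), 'closedeg', np.float64(86.0), 6.95, array([-0.3, -1. , -1.6]), 'op', 0.234, 'grip', 35.0)
```

```bash
python3 -m inch '[[0,4,-30,0,0,0],[0,4,-60,0,0,0],[0,4,-80,0,0,0],[0,4,-88,0,0,0],[0,4,-90,0,0,0],[0,4,-90,0,0,0],[0,4,-90,0,0,0],[0,4,-90,0,0,0]]'
python3 -c "
from h import *
print(here())
wsnap('w3.png')"
```

```text
clock: 7.62
ee_pos: [0.6696, 0.0952, 0.0776]
eef_rot: [0.033, 0.999, 0.0, 0.002]
contact_force: [-0.4, -0.3, -1.2]
opening: 0.235
grip_force: 35.0
(array([669.6,  95.2,  77.6]), 'closedeg', np.float64(86.3), 7.6167, array([-0.4, -0.3, -1.2]), 'op', 0.235, 'grip', 35.0)
```

View pics/w3.png

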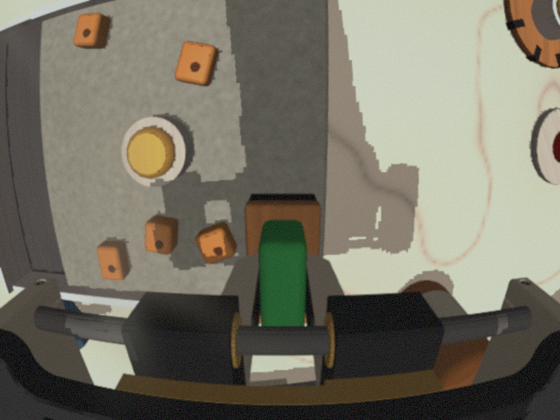

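Run:
```python
from h import *
d=dict(np.load('pics/w3.png.npz'))
h=cv2.cvtColor(d['color'],cv2.COLOR_RGB2HSV).astype(int);m=(h[...,0]>18)&(h[...,0]<32)&(h[...,1]>120)&(h[...,2]>100)
k=np.zeros(m.shape,bool);k[120:185,120:185]=1;p=np.argwhere(m&k)[:,::-1]
C=wray(d,*p.mean(0),.054);print('post',C*1000,len(p))
x,y,r_=*cv2.minEnclosingCircle(p.astype(np.float32))[0],0;print(wray(d,x,y,.054)*1000,x,y)
a=wray(d,328,20,.025);b=wray(d,327,180,.025);v=b-a;print('edge yaw',np.arctan2(v[1],v[0]),a,b)
a=wray(d,40,288,.037);b=wray(d,130,303,.037);v=a-b;print('rim yaw',np.arctan2(v[0],-v[1]),a,b)
```

```text
post [599.98398852  18.73089902  54.        ] 1271
[600.16568706  20.49126897  54.        ] 149.3709716796875 153.3709716796875
edge yaw -0.06209285513436395 [0.52298447 0.13394849 0.025     ] [0.62997484 0.1272966  0.025     ]
rim yaw -0.11020511761714885 [ 0.70241478 -0.12338212  0.037     ] [ 0.71300345 -0.02768997  0.037     ]
```

```bash
python3 -m inch '[[-1,0,-4,0,0,0],[-1,0,-8,0,0,0],[-1,0,-9,0,0,0],[-1,0,-9,0,0,0],[-1,0,-9,0,0,0]]'
python3 -m inch '[[0,-4,0,0,0,0],[-1,-12,0,0,0,0],[-1,-20,0,0,0,0],[-2,-28,0,0,0,0],[-2,-36,0,0,0,0],[-3,-44,0,0,0,0],[-3,-52,0,0,0,0],[-4,-60,0,0,0,0],[-4,-68,0,0,0,0],[-5,-76,0,0,0,0],[-5,-84,0,0,0,0],[-6,-92,0,0,0,0]]'
python3 -m inch '[[-1,-8,0,0,0,0],[-1,-16,0,0,0,0],[-2,-24,0,0,0,0],[-2,-32,0,0,0,0],[-3,-40,0,0,0,0],[-3,-48,0,0,0,0],[-4,-56,0,0,0,0],[-4,-64,0,0,0,0],[-5,-72,0,0,0,0],[-5,-80,0,0,0,0],[-6,-88,0,0,0,0],[-6,-96,0,0,0,0]]'
python3 -c "
from h import *
print(here())"
```

```text
clock: 8.08
ee_pos: [0.6677, 0.0957, 0.0675]
eef_rot: [0.032, 0.999, 0.0, 0.001]
contact_force: [-0.7, 0.7, 4.2]
opening: 0.235
grip_force: 35.0
clock: 9.08
ee_pos: [0.6623, 0.0037, 0.0675]
eef_rot: [0.032, 0.999, 0.001, 0.001]
contact_force: [0.9, 3.7, 5.2]
opening: 0.237
grip_force: 35.0
clock: 10.08
ee_pos: [0.6557, -0.0921, 0.0675]
eef_rot: [0.032, 0.999, 0.001, 0.001]
contact_force: [0.2, 3.5, 6.4]
opening: 0.235
grip_force: 35.0
(array([655.7, -92.1,  67.5]), 'closedeg', np.float64(86.3), 10.0833, array([0.2, 3.5, 6.4]), 'op', 0.235, 'grip', 35.0)
```

```bash
python3 -m inch '[[0,-6,0,0,0,0],[-1,-12,0,0,0,0],[-1,-14,0,0,0,0],[-1,-14,0,0,0,0],[-1,-14,10,0,0,0],[-1,-14,40,0,0,0],[-1,-14,70,0,0,0],[-1,20,80,0,0,0],[-1,60,80,0,0,0],[-1,100,80,0,0,0],[-1,105,80,0,0,0],[-1,105,80,0,0,0]]'
python3 -c "
from h import *
print(here())
d=snap('top','top1.png')
c=cv2.convertScaleAbs(d['color'][125:270,190:350,::-1],alpha=1.6)
cv2.imwrite('pics/crop1.png',cv2.resize(c,None,fx=4,fy=4,interpolation=cv2.INTER_CUBIC))"
```

```text
clock: 11.08
ee_pos: [0.653, 0.0173, 0.1459]
eef_rot: [0.029, 1.0, 0.001, -0.001]
contact_force: [0.4, 0.2, -1.7]
opening: 0.234
grip_force: 35.0
(array([653. ,  17.3, 145.9]), 'closedeg', np.float64(86.7), 11.0833, array([ 0.4,  0.2, -1.7]), 'op', 0.234, 'grip', 35.0)
```

View pics/crop1.png

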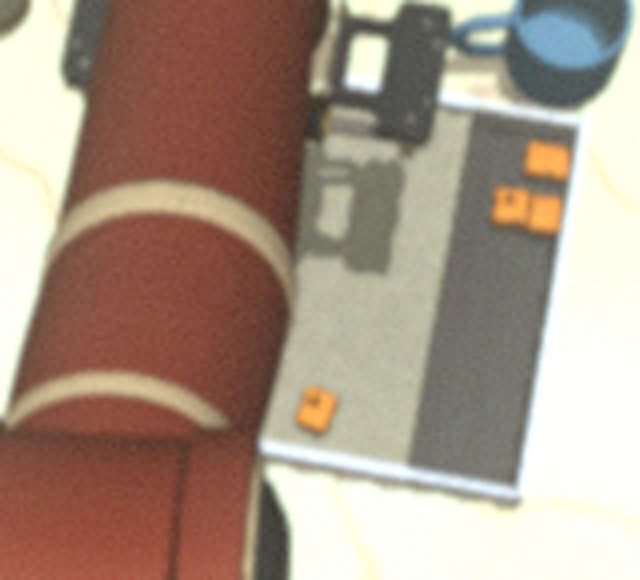

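```bash
python3 -m inch '[[-30,20,0,0,0,0],[-60,42,0,0,0,0],[-90,64,0,0,0,0],[-110,78,0,0,0,0],[-118,84,0,0,0,0],[-118,84,0,0,0,0],[-118,84,0,0,0,0],[-118,84,0,0,0,0],[-118,84,-30,0,0,0],[-118,84,-50,0,0,0],[-118,84,-60,0,0,0],[-118,84,-60,0,0,0]]'
python3 -m inch '[[0,0,0,0,0,0],[0,0,0,0,0,0]]'
python3 -c "
from h import *
print(here())"
```

```text
clock: 12.13
ee_pos: [0.5358, 0.0944, 0.0842]
eef_rot: [0.034, 0.999, -0.001, -0.002]
contact_force: [-0.8, -0.2, -1.8]
opening: 0.237
grip_force: 35.0
clock: 12.3
ee_pos: [0.5377, 0.096, 0.0875]
eef_rot: [0.033, 0.999, 0.0, 0.001]
contact_force: [-0.0, -0.4, -1.0]
opening: 0.234
grip_force: 35.0
(array([537.7,  96. ,  87.5]), 'closedeg', np.float64(86.2), 12.3, array([-0. , -0.4, -1. ]), 'op', 0.234, 'grip', 35.0)
```

```bash
python3 -m inch '[[-3,0,-8,0,0,0],[-3,0,-15,0,0,0],[-3,0,-19,0,0,0],[-3,0,-20,0,0,0],[-3,0,-20,0,0,0]]'
python3 -m inch '[[0,-4,0,0,0,0],[-1,-12,0,0,0,0],[-1,-20,0,0,0,0],[-2,-28,0,0,0,0],[-2,-36,0,0,0,0],[-3,-44,0,0,0,0],[-3,-52,0,0,0,0],[-4,-60,0,0,0,0],[-4,-68,0,0,0,0],[-5,-76,0,0,0,0],[-5,-84,0,0,0,0],[-6,-92,0,0,0,0]]'
python3 -m inch '[[-1,-8,0,0,0,0],[-1,-16,0,0,0,0],[-2,-24,0,0,0,0],[-2,-32,0,0,0,0],[-3,-40,0,0,0,0],[-3,-48,0,0,0,0],[-4,-56,0,0,0,0],[-4,-64,0,0,0,0],[-5,-72,0,0,0,0],[-5,-80,0,0,0,0],[-6,-88,0,0,0,0],[-6,-96,0,0,0,0]]'
python3 -c "
from h import *
print(here())"
```

```text
clock: 12.72
ee_pos: [0.5328, 0.0964, 0.0673]
eef_rot: [0.032, 0.999, -0.0, -0.0]
contact_force: [-2.1, -0.3, 4.8]
opening: 0.235
grip_force: 35.0
clock: 13.72
ee_pos: [0.5284, 0.004, 0.0673]
eef_rot: [0.033, 0.999, 0.001, 0.001]
contact_force: [-0.4, 3.9, 5.0]
opening: 0.237
grip_force: 35.0
clock: 14.72
ee_pos: [0.5213, -0.0918, 0.0672]
eef_rot: [0.033, 0.999, 0.001, 0.0]
contact_force: [-0.5, 3.7, 6.2]
opening: 0.234
grip_force: 35.0
(array([521.3, -91.8,  67.2]), 'closedeg', np.float64(86.3), 14.7167, array([-0.5,  3.7,  6.2]), 'op', 0.234, 'grip', 35.0)
```

```bash
python3 -m inch '[[0,-5,0,0,0,0],[0,-7,0,0,0,0],[0,-7,0,0,0,0],[0,-7,10,0,0,0],[0,-7,40,0,0,0],[0,-7,75,0,0,0],[0,-40,90,0,0,0],[0,-80,90,0,0,0],[0,-120,90,0,0,0],[0,-160,90,0,0,0],[-1,-200,90,0,0,0],[-1,-222,90,0,0,0]]'
python3 -m inch '[[0,0,0,0,0,0],[0,0,0,0,0,0],[0,0,0,0,0,0],[0,0,0,0,0,0]]'
python3 -c "
from h import *
print(here())
d=snap('top','top2.png');h=cv2.cvtColor(d['color'],cv2.COLOR_RGB2HSV).astype(int)
m=(h[...,0]>5)&(h[...,0]<17)&(h[...,1]>120)&(h[...,2]>80)
n,l,s,ce=cv2.connectedComponentsWithStats(m.astype(np.uint8))
for i in range(1,n):
  if s[i,4]>20 and 200<ce[i,0]<340 and 135<ce[i,1]<255:
    P=pix2w(d,*ce[i],.02)*1000-[600,19,0];print(ce[i].round(),s[i,4],'station xy',P[0]*.998-P[1]*.063,P[1]*.998+P[0]*.063)
m=dict(wsnap('w4.png'))
"
```

```text
clock: 15.72
ee_pos: [0.5162, -0.3218, 0.1562]
eef_rot: [0.036, 0.999, -0.003, -0.002]
contact_force: [-0.5, -0.4, -2.0]
opening: 0.236
grip_force: 35.0
clock: 16.05
ee_pos: [0.5201, -0.3116, 0.1564]
eef_rot: [0.031, 1.0, 0.001, -0.001]
contact_force: [-0.1, 0.5, -1.5]
opening: 0.235
grip_force: 35.0
(array([ 520.1, -311.6,  156.4]), 'closedeg', np.float64(86.4), 16.05, array([-0.1,  0.5, -1.5]), 'op', 0.235, 'grip', 35.0)
[326. 165.] 87 station xy 90.82367858404798 -160.35310795365882
[321. 177.] 146 station xy 57.597821490806865 -153.31943885944287
[314. 221.] 82 station xy -53.760093538673644 -154.13224495088758
[304. 234.] 63 station xy -88.95767896519304 -135.90703291817508
```

View pics/top2.png

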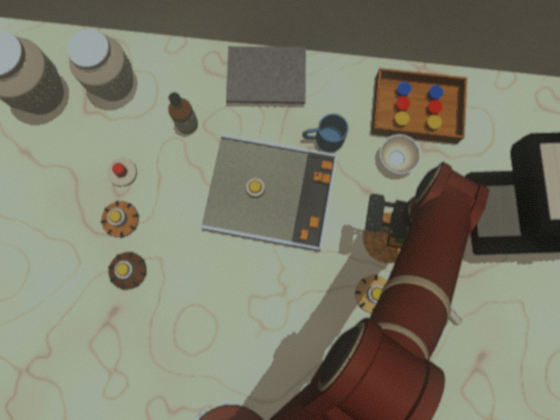

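```bash
python3 -m inch '[[-1,-3,-30,0,0,0],[-1,-3,-60,0,0,0],[-1,-3,-85,0,0,0],[-1,-3,-100,0,0,0],[-1,-3,-106,0,0,0],[-1,-3,-109,0,0,0],[-1,-3,-111,0,0,0],[-1,-3,-111,0,0,0],[-1,-3,-111,0,0,0]]'
python3 -c "
from h import *
print(here())"
```

```text
clock: 16.9
ee_pos: [0.5201, -0.3169, 0.0469]
eef_rot: [0.032, 0.999, -0.001, 0.001]
contact_force: [-0.4, 0.4, -1.8]
opening: 0.234
grip_force: 35.0
(array([ 520.1, -316.9,   46.9]), 'closedeg', np.float64(86.3), 16.9, array([-0.4,  0.4, -1.8]), 'op', 0.234, 'grip', 35.0)
```

```bash
python3 -m inch '[[-1,2,0,0,0,0],[-1,2,-1,0,0,0],[-1,2,-2,0,0,0],[-1,2,-2,0,0,0],[-1,2,-2,0,0,0]]'
python3 -c "
from h import *
print(here())"
python3 -m inch '[[0,0,0,0,0,0],[0,0,0,0,0,0],[0,0,0,0,0,0],[0,0,0,0,0,0],[0,0,0,0,0,0],[0,0,0,0,0,0],[0,0,0,0,0,0],[0,0,0,0,0,0],[0,0,0,0,0,0],[0,0,0,0,0,0],[0,0,0,0,0,0]]' 100
python3 -m inch '[[0,0,30,0,0,0],[0,0,60,0,0,0],[0,0,90,0,0,0],[0,0,120,0,0,0],[0,0,150,0,0,0],[0,0,150,0,0,0],[0,0,150,0,0,0],[0,0,150,0,0,0]]'
cat >> h.py <<'E'
def spig(d,z,near,rad=40,hs=(18,32)):
    """centre of the brass top seen nearest to world point near (m)"""
    u0,v0=wproj(d,list(near)+[z])
    h=cv2.cvtColor(d['color'],cv2.COLOR_RGB2HSV).astype(int);m=(h[...,0]>hs[0])&(h[...,0]<hs[1])&(h[...,1]>120)&(h[...,2]>80)
    yy,xx=np.indices(m.shape);m&=(np.hypot(xx-u0,yy-v0)<rad)
    p=np.argwhere(m)[:,::-1]
    return (wray(d,*p.mean(0),z)*1000).round(1),len(p),p.mean(0).round(1),(u0,v0)
E
python3 -c "
from h import *
print(here());d=wsnap('w5.png');print('pale',spig(d,.049,(.384,-.291)))
h=cv2.cvtColor(d['color'],cv2.COLOR_RGB2HSV).astype(int);H,S,V=h[...,0],h[...,1],h[...,2]
m=(H>45)&(H<85)&(S>140)&(V>60)
w=np.array([wray(d,*q,.073)[:2]*1000 for q in np.argwhere(m)[:,::-1]],np.float32); print('ridge',cv2.minAreaRect(w))"
```

```text
clock: 17.32
ee_pos: [0.5188, -0.3145, 0.0453]
eef_rot: [0.032, 0.999, -0.0, 0.001]
contact_force: [-1.4, 0.4, 5.8]
opening: 0.235
grip_force: 35.0
(array([ 518.8, -314.5,   45.3]), 'closedeg', np.float64(86.3), 17.3167, array([-1.4,  0.4,  5.8]), 'op', 0.235, 'grip', 35.0)
clock: 18.23
ee_pos: [0.5183, -0.3146, 0.0436]
eef_rot: [0.032, 0.999, -0.0, -0.0]
contact_force: [0.6, -0.4, 0.2]
opening: 0.97
grip_force: 0.0
clock: 18.9
ee_pos: [0.5177, -0.3143, 0.1931]
eef_rot: [0.032, 0.999, 0.0, -0.001]
contact_force: [-0.4, -0.0, -0.4]
opening: 1.0
grip_force: 0.0
(array([ 517.7, -314.3,  193.1]), 'closedeg', np.float64(86.3), 18.9, array([-0.4, -0. , -0.4]), 'op', 1.0, 'grip', 0.0)
pale (array([ 384. , -291.3,   49. ]), 639, array([298.4,  63. ]), (np.float64(298.6881509206047), np.float64(62.95392664531602)))
ridge ((520.155517578125, -314.43939208984375), (19.10631561279297, 61.05061340332031), 85.8001937866211)
```

View pics/w5.png

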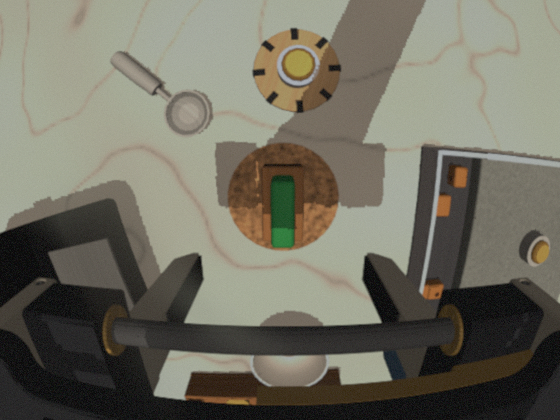

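```bash
python3 -m inch '[[-35,6,0,0,0,0],[-70,12,0,0,0,0],[-105,18,0,0,0,0],[-130,23,-20,0,0,0],[-134,23,-60,0,0,0],[-134,23,-90,0,0,0],[-134,23,-105,0,0,0],[-134,23,-110,0,0,0],[-134,23,-110,0,0,0],[-134,23,-110,0,0,0],[-134,23,-110,0,0,0]]'
python3 -c "
from h import *
print(here());d=wsnap('w6.png');print('pale',spig(d,.049,(.384,-.291)))"
```

```text
clock: 19.87
ee_pos: [0.385, -0.292, 0.0844]
eef_rot: [0.032, 0.999, -0.0, 0.001]
contact_force: [0.9, 0.6, 0.1]
opening: 1.001
grip_force: 0.0
(array([ 385. , -292. ,   84.4]), 'closedeg', np.float64(86.3), 19.8667, array([0.9, 0.6, 0.1]), 'op', 1.001, 'grip', 0.0)
pale (array([ 380.7, -289.9,   49. ]), 100, array([285.5, 242.1]), (np.float64(284.19801913258965), np.float64(246.94145535527264)))
```

```bash
python3 -m inch '[[-1,1,-25,0,0,0],[-1,1,-45,0,0,0],[-1,1,-57,0,0,0],[-1,1,-62,0,0,0],[-1,1,-62,0,0,0],[-1,1,-62,0,0,0]]'
python3 -m inch '[[0,0,0,0,0,0],[0,0,0,0,0,0],[0,0,0,0,0,0],[0,0,0,0,0,0],[0,0,0,0,0,0],[0,0,0,0,0,0],[0,0,0,0,0,0],[0,0,0,0,0,0],[0,0,0,0,0,0],[0,0,0,0,0,0],[0,0,0,0,0,0],[0,0,0,0,0,0]]' 0 30
python3 -c "
from h import *
print(here())"
```

```text
clock: 20.42
ee_pos: [0.3839, -0.291, 0.0223]
eef_rot: [0.032, 0.999, -0.0, 0.001]
contact_force: [-0.5, -0.1, -0.0]
opening: 0.999
grip_force: 0.0
clock: 21.42
ee_pos: [0.3833, -0.2906, 0.0216]
eef_rot: [0.032, 0.999, -0.0, -0.0]
contact_force: [-0.6, -0.6, -0.7]
opening: 0.428
grip_force: 30.0
(array([ 383.3, -290.6,   21.6]), 'closedeg', np.float64(86.3), 21.4167, array([-0.6, -0.6, -0.7]), 'op', 0.428, 'grip', 30.0)
```

```bash
python3 -m inch '[[0,0,20,0,0,0],[0,0,50,0,0,0],[0,0,80,0,0,0],[10,15,100,0,0,0],[33,47,110,0,0,0],[56,80,110,0,0,0],[79,113,110,0,0,0],[102,146,110,0,0,0],[125,179,110,0,0,0],[148,212,110,0,0,0],[171,245,110,0,0,0],[194,278,110,0,0,0]]'
python3 -m inch '[[12,18,0,0,0,0],[20,29,0,0,0,0],[22,32,0,0,0,0],[22,32,0,0,0,0],[22,32,0,0,0,0],[22,32,0,0,0,0]]'
python3 -c "
from h import *
print(here());d=wsnap('w7.png');print('post',spig(d,.054,(.6,.019)))"
```

```text
clock: 22.42
ee_pos: [0.5775, -0.0107, 0.1312]
eef_rot: [0.032, 0.999, -0.0, -0.001]
contact_force: [0.3, -1.0, -1.3]
opening: 0.425
grip_force: 30.0
clock: 22.92
ee_pos: [0.5982, 0.0163, 0.1315]
eef_rot: [0.034, 0.999, -0.001, -0.001]
contact_force: [-0.1, -0.1, -1.2]
opening: 0.423
grip_force: 30.0
(array([598.2,  16.3, 131.5]), 'closedeg', np.float64(86.1), 22.9167, array([-0.1, -0.1, -1.2]), 'op', 0.423, 'grip', 30.0)
post (array([632.4,  13.5,  54. ]), 4, array([282.2, 267.5]), (np.float64(286.5528591203372), np.float64(229.40042982238134)))
```

View pics/w7.png

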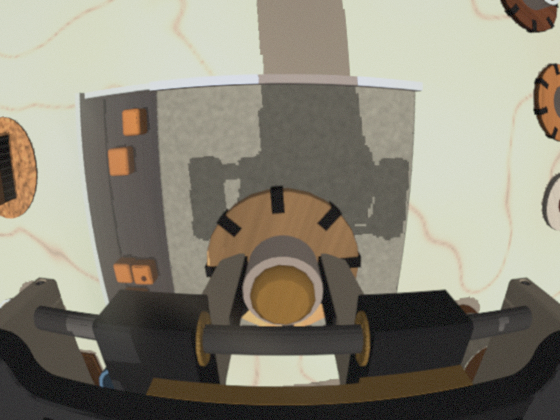

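Run:
```python
from h import *
d=dict(np.load('pics/w7.png.npz'));d2=dict(d);d2['p']=np.zeros(3);d2['q']=np.array([0,0,0,1.])
h=cv2.cvtColor(d['color'],cv2.COLOR_RGB2HSV).astype(int);m=(h[...,0]>14)&(h[...,0]<32)&(h[...,1]>130)&(h[...,2]>60);m[:255]=0;m[335:]=0;m[:,:240]=0;m[:,325:]=0
p=np.argwhere(m)[:,::-1];print(len(p),p.min(0),p.max(0))
w=np.array([wray(d2,*q,-.0274)[:2]*1000 for q in p],np.float32);print(cv2.minEnclosingCircle(w),w.min(0),w.max(0))
print('flange edge',wray(d2,280,188,.0106),wray(d2,281,187,.0106))
# world check of board via rim inner corners: rim bottom
g=cv2.cvtColor(d['color'],cv2.COLOR_RGB2GRAY).astype(int)
print(g[175:200,290],g[240:300,283])
```

```text
2866 [251 266] [313 323]
((2.167236804962158, -0.14732995629310608), 15.93428897857666) [-13.615209 -15.028361] [17.907549 14.325737]
flange edge [ 0.04527588 -0.00153955  0.0106    ] [ 0.04582157 -0.00100642  0.0106    ]
[ 94  94  95  93  91  99  99  97  93  93  95  92  95  80  77  76  92 113
 123 121 121 122 124 126 125] [ 95  93  94  94  94  91  93  92  92  90  92  91  96  95  90  94 112 145
 154 154 153 155 153 155 147  99  75  78  83  87  88  91  91  92  96  98
 101 101 102 107 114 115 119 120 114 116 117 113 116 115 118 116 115 116
 115 117 118 115 118 116]
```

```bash
python3 -m inch '[[1,2,-15,0,0,0],[1,2,-30,0,0,0],[1,2,-42,0,0,0],[1,2,-48,0,0,0],[1,2,-50,0,0,0],[1,2,-50,0,0,0],[1,2,-50,0,0,0],[1,2,-50,0,0,0],[1,2,-50,0,0,0]]'
python3 -c "
from h import *
print(here())"
```

```text
clock: 23.72
ee_pos: [0.6008, 0.0214, 0.0825]
eef_rot: [0.032, 0.999, 0.0, 0.001]
contact_force: [-0.2, -0.8, -1.3]
opening: 0.417
grip_force: 30.0
(array([600.8,  21.4,  82.5]), 'closedeg', np.float64(86.3), 23.7167, array([-0.2, -0.8, -1.3]), 'op', 0.417, 'grip', 30.0)
```

```bash
python3 -m inch '[[-1.5,-3,0,0,0,0],[-1.5,-3,-2,0,0,0],[-1.5,-3,-4,0,0,0],[-1.5,-3,-6,0,0,0],[-1.5,-3,-8,0,0,0],[-1.5,-3,-8,0,0,0],[-1.5,-3,-8,0,0,0]]'
python3 -m inch '[[0,0,-1,0,0,0],[0,0,-2,0,0,0],[0,0,-3,0,0,0],[0,0,-4,0,0,0],[0,0,-4,0,0,0]]'
python3 -m inch '[[0,0,-1,0,0,0],[0,0,-2,0,0,0],[0,0,-3,0,0,0],[0,0,-4,0,0,0],[0,0,-4,0,0,0]]'
```

```text
clock: 24.3
ee_pos: [0.5986, 0.0185, 0.0733]
eef_rot: [0.032, 0.999, -0.0, -0.0]
contact_force: [-0.4, -0.5, -0.2]
opening: 0.423
grip_force: 30.0
clock: 24.72
ee_pos: [0.5986, 0.0184, 0.0694]
eef_rot: [0.032, 0.999, -0.0, -0.0]
contact_force: [-0.0, -0.2, -2.0]
opening: 0.423
grip_force: 30.0
clock: 25.13
ee_pos: [0.5988, 0.0184, 0.0667]
eef_rot: [0.032, 0.999, -0.0, 0.0]
contact_force: [-2.4, -0.1, 4.3]
opening: 0.425
grip_force: 30.0
```

```bash
python3 -m inch '[[0,0,0.5,0,0,0],[0,0,0.5,0,0,0],[0,0,0.5,0,0,0],[0,0,0.5,0,0,0],[0,0,0.5,0,0,0],[0,0,0.5,0,0,0],[0,0,0.5,0,0,0],[0,0,0.5,0,0,0],[0,0,0.5,0,0,0]]' 100
python3 -m inch '[[0,0,30,0,0,0],[0,0,60,0,0,0],[0,0,90,0,0,0],[-5,15,120,0,0,0],[-17,50,130,0,0,0],[-28,85,134,0,0,0],[-39,120,134,0,0,0],[-49,155,134,0,0,0],[-58,190,134,0,0,0],[-66,225,134,0,0,0],[-73,260,134,0,0,0],[-78,295,134,0,0,0]]'
python3 -m inch '[[0,7,0,0,0,0],[0,7,0,0,0,0],[0,7,0,0,0,0],[0,7,0,0,0,0],[0,7,0,0,0,0]]'
python3 -c "
from h import *
print(here());d=wsnap('w8.png');print('brown',spig(d,.049,(.4885,.337),22),'dark',spig(d,.049,(.368,.297),22))
t=snap('top','top3.png')"
```

```text
clock: 25.88
ee_pos: [0.5987, 0.0184, 0.0661]
eef_rot: [0.032, 0.999, -0.0, -0.0]
contact_force: [-0.7, -0.0, -0.2]
opening: 0.985
grip_force: 0.0
clock: 26.88
ee_pos: [0.5197, 0.3151, 0.2003]
eef_rot: [0.032, 0.999, -0.0, -0.0]
contact_force: [0.1, -0.1, -0.2]
opening: 1.0
grip_force: 0.0
clock: 27.3
ee_pos: [0.5218, 0.3177, 0.2002]
eef_rot: [0.034, 0.999, -0.001, 0.0]
contact_force: [0.5, 0.0, 1.0]
opening: 1.0
grip_force: 0.0
(array([521.8, 317.7, 200.2]), 'closedeg', np.float64(86.1), 27.3, array([0.5, 0. , 1. ]), 'op', 1.0, 'grip', 0.0)
brown (array([488.7, 338.5,  49. ]), 27, array([302.2, 168.3]), (np.float64(300.6165847445639), np.float64(168.1334116434523))) dark (array([366.5, 298.8,  49. ]), 33, array([251.6,  45.4]), (np.float64(249.79804878749394), np.float64(47.01856421907337)))
```

View pics/w8.png

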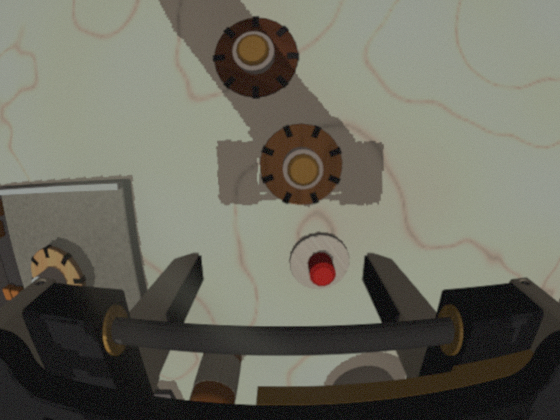

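Run:
```python
from h import *
d=dict(np.load('pics/w8.png.npz'))
for n,z,near in [('brown',.049,(.4887,.3385)),('dark',.049,(.368,.297))]: print(n,spig(d,z,near,24,(14,32)))
print('brown',wray(d,303.5,170,.049)*1000,'dark',wray(d,252.5,49,.049)*1000,'cap top',wray(d,322,270,.044)*1000,'cap flange c',wray(d,319.5,261,.011)*1000, wray(d,290,261,.011)*1000,wray(d,349,262,.011)*1000)
```

```text
brown (array([489.6, 339.7,  49. ]), 663, array([303.5, 169.1]), (np.float64(302.18125408497787), np.float64(168.24276419347862)))
dark (array([369.1, 299.3,  49. ]), 613, array([252.3,  47.9]), (np.float64(249.79804878749394), np.float64(47.01856421907337)))
brown [490.49445503 339.67570372  49.        ] dark [370.24424537 299.40884136  49.        ] cap top [600.97854633 354.81795587  44.        ] cap flange c [605.61678054 355.3831619   11.        ] [603.03075637 320.53901388  11.        ] [609.91745081 390.98060725  11.        ]
```

```bash
python3 -m inch '[[-16,11,-20,0,0,0],[-32,22,-50,0,0,0],[-32,22,-80,0,0,0],[-32,22,-105,0,0,0],[-32,22,-115,0,0,0],[-32,22,-115,0,0,0],[-32,22,-115,0,0,0],[-32,22,-115,0,0,0],[-32,22,-115,0,0,0]]'
python3 -c "
from h import *
print(here())"
```

```text
clock: 28.15
ee_pos: [0.4902, 0.3429, 0.087]
eef_rot: [0.033, 0.999, 0.001, 0.002]
contact_force: [0.1, -0.6, -0.3]
opening: 1.004
grip_force: 0.0
(array([490.2, 342.9,  87. ]), 'closedeg', np.float64(86.2), 28.15, array([ 0.1, -0.6, -0.3]), 'op', 1.004, 'grip', 0.0)
```

```bash
python3 -m inch '[[-0.5,-2,-25,0,0,0],[-0.5,-2,-45,0,0,0],[-0.5,-2,-58,0,0,0],[-0.5,-2,-64,0,0,0],[-0.5,-2,-64,0,0,0],[-0.5,-2,-64,0,0,0]]'
python3 -m inch '[[0,0,0,0,0,0],[0,0,0,0,0,0],[0,0,0,0,0,0],[0,0,0,0,0,0],[0,0,0,0,0,0],[0,0,0,0,0,0],[0,0,0,0,0,0],[0,0,0,0,0,0],[0,0,0,0,0,0],[0,0,0,0,0,0],[0,0,0,0,0,0],[0,0,0,0,0,0]]' 0 30
python3 -c "
from h import *
print(here())"
```

```text
clock: 28.65
ee_pos: [0.489, 0.3409, 0.0221]
eef_rot: [0.032, 0.999, 0.001, 0.001]
contact_force: [0.1, 0.4, -0.0]
opening: 0.997
grip_force: 0.0
clock: 29.65
ee_pos: [0.4882, 0.3403, 0.0211]
eef_rot: [0.032, 0.999, -0.0, -0.0]
contact_force: [0.7, 0.3, 1.0]
opening: 0.426
grip_force: 30.0
(array([488.2, 340.3,  21.1]), 'closedeg', np.float64(86.3), 29.65, array([0.7, 0.3, 1. ]), 'op', 0.426, 'grip', 30.0)
```

```bash
python3 -m inch '[[0,0,30,0,0,0],[0,0,65,0,0,0],[0,0,100,0,0,0],[5,-15,130,0,0,0],[15,-45,145,0,0,0],[28,-80,145,0,0,0],[40,-116,145,0,0,0],[52,-152,145,0,0,0],[64,-188,145,0,0,0],[76,-224,145,0,0,0],[88,-260,145,0,0,0],[99,-292,145,0,0,0]]'
python3 -m inch '[[6,-18,0,0,0,0],[10,-27,0,0,0,0],[11,-30,0,0,0,0],[11,-30,0,0,0,0],[11,-30,0,0,0,0],[11,-30,0,0,0,0],[11,-30,0,0,0,0]]'
python3 - <<'E'
from h import *
print(here());d=wsnap('w9.png')
for f,zt in (('w7.png',21.6),('w9.png',21.1)):
    d=dict(np.load(f'pics/{f}.npz'));d2=dict(d);d2['p']=np.zeros(3);d2['q']=np.array([0,0,0,1.])
    h=cv2.cvtColor(d['color'],cv2.COLOR_RGB2HSV).astype(int);m=(h[...,0]>14)&(h[...,0]<32)&(h[...,1]>130)&(h[...,2]>60);m[:255]=0;m[335:]=0;m[:,:240]=0;m[:,325:]=0
    n,l,s,_=cv2.connectedComponentsWithStats(m.astype(np.uint8));m=l==1+s[1:,4].argmax()
    p=np.argwhere(m)[:,::-1];w=np.array([wray(d2,*q,-(49-zt)/1000)[:2]*1000 for q in p],np.float32)
    print(f,len(p),w.mean(0),w.max(0))
E
```

```text
clock: 30.65
ee_pos: [0.5872, 0.0454, 0.1656]
eef_rot: [0.033, 0.999, -0.001, -0.001]
contact_force: [0.5, 0.7, -2.2]
opening: 0.428
grip_force: 30.0
clock: 31.23
ee_pos: [0.5978, 0.0208, 0.1661]
eef_rot: [0.031, 1.0, 0.001, -0.0]
contact_force: [0.8, -0.6, -2.4]
opening: 0.427
grip_force: 30.0
(array([597.8,  20.8, 166.1]), 'closedeg', np.float64(86.5), 31.2333, array([ 0.8, -0.6, -2.4]), 'op', 0.427, 'grip', 30.0)
w7.png 2866 [ 2.7358043 -0.220264 ] [17.907549 14.325737]
w9.png 2840 [ 1.0324512  -0.20985056] [16.649626 14.372344]
```

```bash
python3 -m inch '[[-0.5,-2,-15,0,0,0],[-0.5,-2,-30,0,0,0],[-0.5,-2,-40,0,0,0],[-0.5,-2,-44,0,0,0],[-0.5,-2,-46,0,0,0],[-0.5,-2,-46,0,0,0],[-0.5,-2,-46,0,0,0],[-0.5,-2,-46,0,0,0],[-0.5,-2,-46,0,0,0]]'
python3 -c "
from h import *
print(here())"
```

```text
clock: 32.03
ee_pos: [0.5982, 0.0165, 0.1208]
eef_rot: [0.032, 0.999, 0.0, 0.001]
contact_force: [0.7, 1.1, -2.2]
opening: 0.425
grip_force: 30.0
(array([598.2,  16.5, 120.8]), 'closedeg', np.float64(86.3), 32.0333, array([ 0.7,  1.1, -2.2]), 'op', 0.425, 'grip', 30.0)
```

```bash
python3 -m inch '[[-0.5,2,-2,0,0,0],[-0.5,2,-4,0,0,0],[-0.5,2,-6,0,0,0],[-0.5,2,-8,0,0,0],[-0.5,2,-8,0,0,0],[-0.5,2,-8,0,0,0]]'
python3 -m inch '[[0,0,-1,0,0,0],[0,0,-2,0,0,0],[0,0,-3,0,0,0],[0,0,-3,0,0,0]]'
python3 -m inch '[[0,0,-1,0,0,0],[0,0,-2,0,0,0],[0,0,-3,0,0,0],[0,0,-3,0,0,0]]'
```

```text
clock: 32.53
ee_pos: [0.5971, 0.0183, 0.1119]
eef_rot: [0.032, 0.999, -0.0, -0.0]
contact_force: [-1.2, -0.4, -1.9]
opening: 0.422
grip_force: 30.0
clock: 32.87
ee_pos: [0.5971, 0.0184, 0.1089]
eef_rot: [0.032, 0.999, -0.0, -0.0]
contact_force: [0.7, 0.2, -0.6]
opening: 0.424
grip_force: 30.0
clock: 33.2
ee_pos: [0.5973, 0.0184, 0.1061]
eef_rot: [0.032, 0.999, -0.0, 0.0]
contact_force: [0.2, -0.2, -2.1]
opening: 0.425
grip_force: 30.0
```

```bash
python3 -m inch '[[0,0,-0.7,0,0,0],[0,0,-1.2,0,0,0],[0,0,-1.2,0,0,0],[0,0,-1.2,0,0,0]]'
python3 -m inch '[[0,0,0.5,0,0,0],[0,0,0.5,0,0,0],[0,0,0.5,0,0,0],[0,0,0.5,0,0,0],[0,0,0.5,0,0,0],[0,0,0.5,0,0,0],[0,0,0.5,0,0,0],[0,0,0.5,0,0,0],[0,0,0.5,0,0,0]]' 100
python3 -m inch '[[0,0,30,0,0,0],[0,0,60,0,0,0],[0,0,90,0,0,0],[-5,15,94,0,0,0],[-20,45,94,0,0,0],[-38,80,94,0,0,0],[-58,115,94,0,0,0],[-78,150,94,0,0,0],[-98,185,94,0,0,0],[-118,220,94,0,0,0],[-138,250,94,0,0,0],[-150,270,94,0,0,0]]'
python3 -m inch '[[-20,10,0,0,0,0],[-40,15,0,0,0,0],[-47,15,0,0,0,0],[-47,15,0,0,0,0],[-47,15,0,0,0,0],[-47,15,0,0,0,0],[-47,15,0,0,0,0]]'
python3 - <<'E'
from h import *
print(here());d=wsnap('w10.png');print('dark',spig(d,.049,(.3695,.2993),26,(14,32)))
E
```

```text
clock: 33.53
ee_pos: [0.5974, 0.0184, 0.1061]
eef_rot: [0.032, 0.999, -0.0, 0.0]
contact_force: [-1.6, 0.2, 5.7]
opening: 0.426
grip_force: 30.0
clock: 34.28
ee_pos: [0.5973, 0.0184, 0.1054]
eef_rot: [0.032, 0.999, -0.0, -0.0]
contact_force: [-0.2, -0.2, 0.1]
opening: 0.983
grip_force: 0.0
clock: 35.28
ee_pos: [0.444, 0.2926, 0.1997]
eef_rot: [0.03, 1.0, 0.001, -0.001]
contact_force: [0.9, -1.0, 0.0]
opening: 0.999
grip_force: 0.0
clock: 35.87
ee_pos: [0.4019, 0.3025, 0.1995]
eef_rot: [0.034, 0.999, -0.0, 0.001]
contact_force: [0.6, -0.1, 0.4]
opening: 1.0
grip_force: 0.0
(array([401.9, 302.5, 199.5]), 'closedeg', np.float64(86.1), 35.8667, array([ 0.6, -0.1,  0.4]), 'op', 1.0, 'grip', 0.0)
dark (array([368.5, 299.4,  49. ]), 639, array([277.1, 169.6]), (np.float64(277.1056499362603), np.float64(170.6363517384052)))
```

View pics/w10.png

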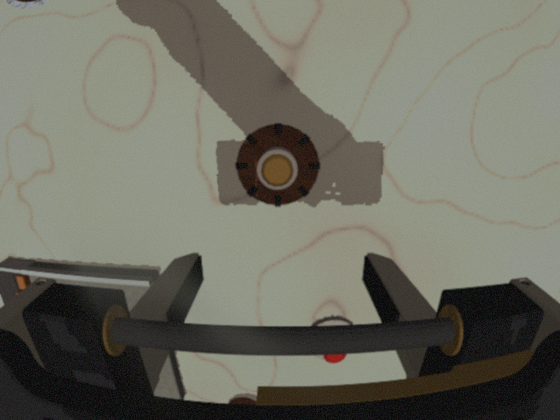

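The dark tier's spigot is at (277,170), which puts it at about (368.7, 299.4).

```bash
python3 -m inch '[[-16,-2,-20,0,0,0],[-33,-3,-50,0,0,0],[-33,-3,-80,0,0,0],[-33,-3,-105,0,0,0],[-33,-3,-115,0,0,0],[-33,-3,-115,0,0,0],[-33,-3,-115,0,0,0],[-33,-3,-115,0,0,0],[-33,-3,-115,0,0,0]]'
python3 -c "
from h import *
print(here())"
```

```text
clock: 36.67
ee_pos: [0.3683, 0.3009, 0.0855]
eef_rot: [0.033, 0.999, 0.001, 0.001]
contact_force: [0.4, 0.1, -0.9]
opening: 0.999
grip_force: 0.0
(array([368.3, 300.9,  85.5]), 'closedeg', np.float64(86.3), 36.6667, array([ 0.4,  0.1, -0.9]), 'op', 0.999, 'grip', 0.0)
```

```bash
python3 -m inch '[[0.5,-1,-25,0,0,0],[0.5,-1,-45,0,0,0],[0.5,-1,-58,0,0,0],[0.5,-1,-63,0,0,0],[0.5,-1,-63,0,0,0],[0.5,-1,-63,0,0,0]]'
python3 -m inch '[[0,0,0,0,0,0],[0,0,0,0,0,0],[0,0,0,0,0,0],[0,0,0,0,0,0],[0,0,0,0,0,0],[0,0,0,0,0,0],[0,0,0,0,0,0],[0,0,0,0,0,0],[0,0,0,0,0,0],[0,0,0,0,0,0],[0,0,0,0,0,0],[0,0,0,0,0,0]]' 0 30
python3 -m inch '[[0,0,30,0,0,0],[0,0,65,0,0,0],[0,0,100,0,0,0],[0,0,135,0,0,0],[0,0,165,0,0,0],[14,-15,185,0,0,0],[34,-41,190,0,0,0],[54,-67,190,0,0,0],[74,-93,190,0,0,0],[94,-119,190,0,0,0],[114,-145,190,0,0,0],[134,-171,190,0,0,0]]'
python3 -m inch '[[22,-25,0,0,0,0],[44,-51,0,0,0,0],[64,-77,0,0,0,0],[82,-98,0,0,0,0],[92,-107,0,0,0,0],[95,-110,0,0,0,0],[95,-110,0,0,0,0],[95,-110,0,0,0,0],[95,-110,0,0,0,0],[95,-110,0,0,0,0],[95,-110,0,0,0,0]]'
python3 - <<'E'
from h import *
print(here());d=wsnap('w11.png')
for f,zt in (('w9.png',21.1),('w11.png',21.6)):
    d=dict(np.load(f'pics/{f}.npz'));d2=dict(d);d2['p']=np.zeros(3);d2['q']=np.array([0,0,0,1.])
    h=cv2.cvtColor(d['color'],cv2.COLOR_RGB2HSV).astype(int);m=(h[...,0]>14)&(h[...,0]<32)&(h[...,1]>130)&(h[...,2]>60);m[:255]=0;m[335:]=0;m[:,:240]=0;m[:,325:]=0
    n,l,s,_=cv2.connectedComponentsWithStats(m.astype(np.uint8));m=l==1+s[1:,4].argmax()
    p=np.argwhere(m)[:,::-1];w=np.array([wray(d2,*q,-(49-zt)/1000)[:2]*1000 for q in p],np.float32)
    print(f,len(p),w.mean(0),w.max(0))
E
```

```text
clock: 37.17
ee_pos: [0.3683, 0.2999, 0.0222]
eef_rot: [0.032, 0.999, 0.0, 0.001]
contact_force: [0.9, 1.0, 0.3]
opening: 1.001
grip_force: 0.0
clock: 38.17
ee_pos: [0.3677, 0.2994, 0.0214]
eef_rot: [0.032, 0.999, -0.0, -0.0]
contact_force: [-1.0, 0.2, -0.4]
opening: 0.423
grip_force: 30.0
clock: 39.17
ee_pos: [0.5018, 0.1268, 0.2109]
eef_rot: [0.032, 0.999, -0.0, -0.001]
contact_force: [-0.0, 0.2, -1.9]
opening: 0.423
grip_force: 30.0
clock: 40.08
ee_pos: [0.5962, 0.0197, 0.2116]
eef_rot: [0.031, 1.0, 0.0, -0.0]
contact_force: [0.4, -0.8, -2.4]
opening: 0.423
grip_force: 30.0
(array([596.2,  19.7, 211.6]), 'closedeg', np.float64(86.4), 40.0833, array([ 0.4, -0.8, -2.4]), 'op', 0.423, 'grip', 30.0)
w9.png 2840 [ 1.0324512  -0.20985056] [16.649626 14.372344]
w11.png 2861 [ 1.6335213  -0.18293962] [16.90469  14.704248]
```

```bash
python3 -m inch '[[1,-1,-15,0,0,0],[1,-1,-30,0,0,0],[1,-1,-42,0,0,0],[1,-1,-48,0,0,0],[1,-1,-50,0,0,0],[1,-1,-50,0,0,0],[1,-1,-50,0,0,0],[1,-1,-50,0,0,0],[1,-1,-50,0,0,0]]'
python3 -c "
from h import *
print(here())"
```

```text
clock: 40.88
ee_pos: [0.5983, 0.0175, 0.1623]
eef_rot: [0.032, 0.999, 0.0, 0.001]
contact_force: [-0.4, -0.1, -1.7]
opening: 0.425
grip_force: 30.0
(array([598.3,  17.5, 162.3]), 'closedeg', np.float64(86.3), 40.8833, array([-0.4, -0.1, -1.7]), 'op', 0.425, 'grip', 30.0)
```

```bash
python3 -m inch '[[0,1,-3,0,0,0],[0,1,-6,0,0,0],[0,1,-8,0,0,0],[0,1,-9,0,0,0],[0,1,-9,0,0,0],[0,1,-9,0,0,0]]'
python3 -m inch '[[0,0,-1,0,0,0],[0,0,-2,0,0,0],[0,0,-3,0,0,0],[0,0,-3,0,0,0]]'
python3 -m inch '[[0,0,-1,0,0,0],[0,0,-2,0,0,0],[0,0,-3,0,0,0],[0,0,-3,0,0,0]]'
python3 -m inch '[[0,0,-1,0,0,0],[0,0,-1,0,0,0],[0,0,-1,0,0,0]]'
```

```text
clock: 41.38
ee_pos: [0.5977, 0.0184, 0.1523]
eef_rot: [0.032, 0.999, -0.0, -0.0]
contact_force: [-0.2, -0.1, -1.9]
opening: 0.424
grip_force: 30.0
clock: 41.72
ee_pos: [0.5976, 0.0184, 0.1492]
eef_rot: [0.032, 0.999, -0.0, -0.0]
contact_force: [0.3, 0.1, -1.7]
opening: 0.423
grip_force: 30.0
clock: 42.05
ee_pos: [0.5979, 0.0184, 0.1465]
eef_rot: [0.032, 0.999, -0.0, 0.0]
contact_force: [0.2, -0.6, -1.5]
opening: 0.428
grip_force: 30.0
clock: 42.3
ee_pos: [0.598, 0.0184, 0.1464]
eef_rot: [0.032, 0.999, -0.0, 0.0]
contact_force: [-1.3, -1.0, 4.9]
opening: 0.425
grip_force: 30.0
```

```bash
python3 -m inch '[[0,0,0.5,0,0,0],[0,0,0.5,0,0,0],[0,0,0.5,0,0,0],[0,0,0.5,0,0,0],[0,0,0.5,0,0,0],[0,0,0.5,0,0,0],[0,0,0.5,0,0,0],[0,0,0.5,0,0,0],[0,0,0.5,0,0,0]]' 100
python3 -m inch '[[0,0,30,0,0,0],[0,0,60,0,0,0],[0,0,80,0,0,0],[2,20,80,0,0,0],[5,55,80,0,0,0],[9,93,80,0,0,0],[13,131,80,0,0,0],[17,169,80,0,0,0],[21,207,80,0,0,0],[25,245,80,0,0,0],[29,283,80,0,0,0],[33,321,70,0,0,0]]'
python3 -m inch '[[2,15,-10,0,0,0],[2,15,-15,0,0,0],[2,15,-15,0,0,0],[2,15,-15,0,0,0],[2,15,-15,0,0,0],[2,15,-15,0,0,0]]'
python3 - <<'E'
from h import *
print(here());d=wsnap('w12.png')
h=cv2.cvtColor(d['color'],cv2.COLOR_RGB2HSV).astype(int);m=((h[...,0]<6)|(h[...,0]>172))&(h[...,1]>150)&(h[...,2]>70)
yy,xx=np.indices(m.shape);u,v=wproj(d,(.604,.3545,.044));m&=np.hypot(xx-u,yy-v)<35
p=np.argwhere(m)[:,::-1];print(len(p),p.min(0),p.max(0),(u,v),wray(d,*p.mean(0),.044)*1000)
E
```

```text
clock: 43.05
ee_pos: [0.5978, 0.0184, 0.1459]
eef_rot: [0.032, 0.999, -0.0, -0.0]
contact_force: [0.1, 0.9, 0.1]
opening: 0.993
grip_force: 0.0
clock: 44.05
ee_pos: [0.6318, 0.3419, 0.2182]
eef_rot: [0.032, 0.999, 0.001, 0.002]
contact_force: [1.6, -1.2, 0.6]
opening: 1.001
grip_force: 0.0
clock: 44.55
ee_pos: [0.634, 0.352, 0.2022]
eef_rot: [0.034, 0.999, -0.0, 0.001]
contact_force: [-0.5, 0.6, 0.3]
opening: 0.996
grip_force: 0.0
(array([634. , 352. , 202.2]), 'closedeg', np.float64(86.1), 44.55, array([-0.5,  0.6,  0.3]), 'op', 0.996, 'grip', 0.0)Traceback (most recent call last):
  File "<stdin>", line 5, in <module>
    return umr_minimum(a, axis, None, out, keepdims, initial, where)
ValueError: zero-size array to reduction operation minimum which has no identity
```

View pics/w12.png

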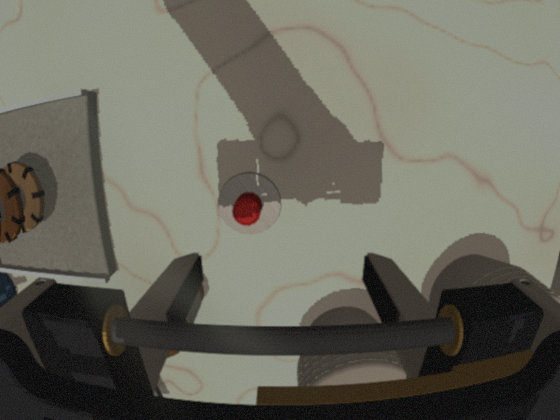

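The cap has moved: its knob is now at (247,209) and its flange centre near (249,203).

Run:
```python
from h import *
d=dict(np.load('pics/w12.png.npz'))
h=cv2.cvtColor(d['color'],cv2.COLOR_RGB2HSV).astype(int);m=((h[...,0]<8)|(h[...,0]>170))&(h[...,1]>150)&(h[...,2]>50)
m[:190]=0;m[230:]=0;m[:,:230]=0;m[:,268:]=0
p=np.argwhere(m)[:,::-1];print(len(p),p.min(0),p.max(0))
w=np.array([wray(d,*q,.044)[:2]*1000 for q in p],np.float32);print(w.mean(0),cv2.minEnclosingCircle(w))
for a in [(218.5,203),(281,203),(249,172),(249,234)]: print((wray(d,*a,.011)*1000).round(1))
t=dict(np.load('pics/top3.png.npz'))
for z in (.15,.2,.25): print('jar lid at',z,(pix2w(t,90,48,z)*1000).round(),(pix2w(t,110,50,z)*1000).round())
print('jar base',pix2w(t,113,95,0))
e=dict(np.load('pics/sc0.png.npz'));print([ (z,np.round(w2pix(e,pix2w(t,90,48,z)))) for z in (.1,.15,.2,.25)])
```

```text
677 [233 193] [260 224]
[639.9312  315.10568] ((639.849365234375, 315.611328125), 17.18651008605957)
[640. 279.  11.]
[644.9 349.4  11. ]
[607.5 316.9  11. ]
[679.2 310.1  11. ]
jar lid at 0.15 [856. 431. 150.] [857. 384. 150.]
jar lid at 0.2 [832. 408. 200.] [832. 363. 200.]
jar lid at 0.25 [807. 385. 250.] [808. 342. 250.]
jar base [0.80715001 0.41680705 0.        ]
[(0.1, array([380., 426.])), (0.15, array([381., 394.])), (0.2, array([382., 361.])), (0.25, array([383., 327.]))]
```

```bash
python3 -m inch '[[4,-18,-20,0,0,0],[8,-37,-50,0,0,0],[8,-37,-80,0,0,0],[8,-37,-105,0,0,0],[8,-37,-116,0,0,0],[8,-37,-116,0,0,0],[8,-37,-116,0,0,0],[8,-37,-116,0,0,0],[8,-37,-116,0,0,0]]'
python3 -c "
from h import *
print(here())
d=wsnap('w13.png')
h=cv2.cvtColor(d['color'],cv2.COLOR_RGB2HSV).astype(int);m=((h[...,0]<8)|(h[...,0]>170))&(h[...,1]>150)&(h[...,2]>40)
p=np.argwhere(m)[:,::-1];n,l,s,c=cv2.connectedComponentsWithStats(m.astype(np.uint8))
for i in range(1,n):
  if s[i,4]>100: print(s[i],c[i],wray(d,*c[i],.044)*1000)"
```

```text
clock: 45.35
ee_pos: [0.6421, 0.3184, 0.0875]
eef_rot: [0.032, 0.999, 0.001, 0.002]
contact_force: [-0.1, -0.8, 0.6]
opening: 0.999
grip_force: 0.0
(array([642.1, 318.4,  87.5]), 'closedeg', np.float64(86.3), 45.35, array([-0.1, -0.8,  0.6]), 'op', 0.999, 'grip', 0.0)
[ 255  213   42   50 1639] [275.31299573 238.39963392] [638.06625508 313.78113412  44.        ]
```

```bash
python3 -m inch '[[0,-3,-25,0,0,0],[0,-3,-45,0,0,0],[0,-3,-59,0,0,0],[0,-3,-65,0,0,0],[0,-3,-65,0,0,0],[0,-3,-65,0,0,0]]'
python3 -m inch '[[0,0,0,0,0,0],[0,0,0,0,0,0],[0,0,0,0,0,0],[0,0,0,0,0,0],[0,0,0,0,0,0],[0,0,0,0,0,0],[0,0,0,0,0,0],[0,0,0,0,0,0],[0,0,0,0,0,0],[0,0,0,0,0,0],[0,0,0,0,0,0],[0,0,0,0,0,0]]' 0 30
python3 -m inch '[[0,0,0,0,0,0],[0,0,0,0,0,0],[0,0,0,0,0,0],[0,0,0,0,0,0]]'
```

```text
clock: 45.9
ee_pos: [0.6412, 0.3149, 0.0206]
eef_rot: [0.032, 0.999, 0.0, 0.0]
contact_force: [1.2, -0.7, 0.8]
opening: 1.002
grip_force: 0.0
clock: 46.9
ee_pos: [0.6407, 0.3143, 0.0199]
eef_rot: [0.032, 0.999, -0.0, -0.0]
contact_force: [0.1, 0.2, 0.3]
opening: 0.32
grip_force: 30.0
clock: 47.23
ee_pos: [0.6407, 0.3143, 0.0199]
eef_rot: [0.032, 0.999, -0.0, -0.0]
contact_force: [0.2, -0.4, -0.5]
opening: 0.315
grip_force: 30.0
```

```bash
python3 -m inch '[[0,0,30,0,0,0],[0,0,65,0,0,0],[0,0,100,0,0,0],[0,0,135,0,0,0],[0,0,170,0,0,0],[0,0,195,0,0,0],[-3,-15,205,0,0,0],[-7,-45,205,0,0,0],[-12,-80,205,0,0,0],[-17,-115,205,0,0,0],[-22,-150,205,0,0,0],[-27,-185,205,0,0,0]]'
python3 -m inch '[[-5,-35,0,0,0,0],[-10,-70,0,0,0,0],[-14,-95,0,0,0,0],[-16,-107,0,0,0,0],[-17,-111,0,0,0,0],[-17,-111,0,0,0,0],[-17,-111,0,0,0,0],[-17,-111,0,0,0,0],[-17,-111,0,0,0,0],[-17,-111,0,0,0,0]]'
python3 -c "
from h import *
print(here())
d=wsnap('w14.png')
d2=dict(d);d2['p']=np.zeros(3);d2['q']=np.array([0,0,0,1.])
g=cv2.cvtColor(d['color'],cv2.COLOR_RGB2GRAY).astype(int)
print(g[190:250,282]);
for v in range(195,235,5): print(v,wray(d2,282,v,.0089)[0]*1000)
"
```

```text
clock: 48.23
ee_pos: [0.6118, 0.1261, 0.2233]
eef_rot: [0.033, 0.999, -0.001, -0.002]
contact_force: [1.2, 0.8, -1.8]
opening: 0.315
grip_force: 30.0
clock: 49.07
ee_pos: [0.5969, 0.0203, 0.2248]
eef_rot: [0.031, 1.0, 0.0, -0.0]
contact_force: [0.6, 0.2, -1.4]
opening: 0.316
grip_force: 30.0
(array([596.9,  20.3, 224.8]), 'closedeg', np.float64(86.4), 49.0667, array([ 0.6,  0.2, -1.4]), 'op', 0.316, 'grip', 30.0)
[ 42  42  42  41  45  49  50  46  47  44  47  46  58  79  84  82  84  83
  74  68  73  77  88 106 118 116 113 115 117 115 113 113 116 112 115 117
 117 113 116 116 115 118 116 120 116 117 115 117 117 121 121 118 122 120
 120 119 117 116 107  80]
195 41.84288645675692
200 39.104319452354225
205 36.34423621605326
210 33.561061167786754
215 30.753170218326485
220 27.918886707699805
225 25.05647709708253
230 22.16414638949354
```

View pics/w14.png

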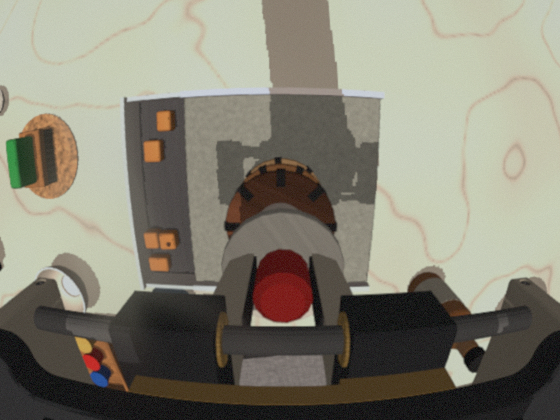

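```bash
python3 -m inch '[[0,-1.5,-8,0,0,0],[0,-1.5,-16,0,0,0],[0,-1.5,-23,0,0,0],[0,-1.5,-26,0,0,0],[0,-1.5,-26,0,0,0],[0,-1.5,-26,0,0,0],[0,-1.5,-26,0,0,0],[0,-1.5,-26,0,0,0]]'
python3 -c "
from h import *
print(here())"
```

```text
clock: 49.78
ee_pos: [0.5971, 0.0169, 0.1993]
eef_rot: [0.032, 0.999, 0.0, 0.0]
contact_force: [-0.0, 0.9, -1.8]
opening: 0.313
grip_force: 30.0
(array([597.1,  16.9, 199.3]), 'closedeg', np.float64(86.3), 49.7833, array([-0. ,  0.9, -1.8]), 'op', 0.313, 'grip', 30.0)
```

```bash
python3 -m inch '[[0.3,1.5,-2,0,0,0],[0.3,1.5,-4,0,0,0],[0.3,1.5,-6,0,0,0],[0.3,1.5,-6,0,0,0],[0.3,1.5,-6,0,0,0]]'
python3 -m inch '[[0,0,-1,0,0,0],[0,0,-2,0,0,0],[0,0,-3,0,0,0],[0,0,-3,0,0,0]]'
python3 -m inch '[[0,0,-1,0,0,0],[0,0,-2,0,0,0],[0,0,-3,0,0,0],[0,0,-3,0,0,0]]'
```

```text
clock: 50.2
ee_pos: [0.5969, 0.0184, 0.1927]
eef_rot: [0.032, 0.999, -0.0, -0.0]
contact_force: [-0.2, -0.0, -1.9]
opening: 0.317
grip_force: 30.0
clock: 50.53
ee_pos: [0.5969, 0.0184, 0.1897]
eef_rot: [0.032, 0.999, -0.0, -0.0]
contact_force: [0.3, 0.4, -1.3]
opening: 0.312
grip_force: 30.0
clock: 50.87
ee_pos: [0.5969, 0.0184, 0.1867]
eef_rot: [0.032, 0.999, -0.0, -0.0]
contact_force: [0.1, -0.8, -1.5]
opening: 0.317
grip_force: 30.0
```

```bash
python3 -m inch '[[0,0,-1,0,0,0],[0,0,-2,0,0,0],[0,0,-2.5,0,0,0],[0,0,-2.5,0,0,0],[0,0,-2.5,0,0,0]]'
python3 -c "
from h import *
print(here())"
```

```text
clock: 51.28
ee_pos: [0.5972, 0.0184, 0.1848]
eef_rot: [0.032, 0.999, -0.0, 0.0]
contact_force: [-1.3, -0.9, 0.8]
opening: 0.317
grip_force: 30.0
(array([597.2,  18.4, 184.8]), 'closedeg', np.float64(86.3), 51.2833, array([-1.3, -0.9,  0.8]), 'op', 0.317, 'grip', 30.0)
```

```bash
python3 -m inch '[[0,0,-0.5,0,0,0],[0,0,-0.5,0,0,0],[0,0,0.5,0,0,0]]'
python3 -m inch '[[0,0,0,0,0,0],[0,0,0,0,0,0],[0,0,0,0,0,0],[0,0,0,0,0,0],[0,0,0,0,0,0],[0,0,0,0,0,0],[0,0,0,0,0,0],[0,0,0,0,0,0],[0,0,0,0,0,0]]' 100
python3 -m inch '[[0,0,20,0,0,0],[0,0,45,0,0,0],[0,0,75,0,0,0],[0,0,80,0,0,0],[-20,35,80,0,0,0],[-40,70,80,0,0,0],[-60,105,80,0,0,0],[-75,140,80,0,0,0],[-80,170,80,0,0,0],[-80,200,80,0,0,0],[-80,210,80,0,0,0],[-80,210,80,0,0,0]]'
python3 -m inch '[[0,0,0,0,0,0],[0,0,0,0,0,0],[0,0,0,0,0,0]]'
python3 -c "
from h import *
print(here())
a=snap('top','topF.png')['color'];b=snap('scene','scF.png');
t=dict(np.load('pics/topF.png.npz'))
h=cv2.cvtColor(t['color'],cv2.COLOR_RGB2HSV).astype(int);H,S=h[...,0],h[...,1]
m=(H>45)&(H<85)&(S>130);m[:,:360]=0;m[:,420:]=0;m[:210]=0;m[265:]=0
w=np.array([pix2w(t,*q,.073)[:2]*1000 for q in np.argwhere(m)[:,::-1]],np.float32);print('ridge',cv2.minAreaRect(w),len(w))
p=w2pix(b,(.5993,.0185,.209));print('cap top expected',p)
A=cv2.convertScaleAbs(a[120:330,150:450,::-1],alpha=1.5);B=cv2.convertScaleAbs(b['color'][110:320,170:370,::-1],alpha=1.5)
cv2.imwrite('pics/F.png',np.hstack([cv2.resize(A,(420,294)),cv2.resize(B,(280,294))]) )"
```

```text
clock: 51.53
ee_pos: [0.5971, 0.0184, 0.1849]
eef_rot: [0.032, 0.999, 0.0, 0.0]
contact_force: [0.1, 0.0, -2.1]
opening: 0.321
grip_force: 30.0
clock: 52.28
ee_pos: [0.5971, 0.0184, 0.1849]
eef_rot: [0.032, 0.999, -0.0, 0.0]
contact_force: [-0.4, 0.2, 0.2]
opening: 0.906
grip_force: 0.0
clock: 53.28
ee_pos: [0.5161, 0.232, 0.2645]
eef_rot: [0.029, 1.0, 0.001, -0.0]
contact_force: [-0.1, -0.6, -0.9]
opening: 1.001
grip_force: 0.0
clock: 53.53
ee_pos: [0.5178, 0.2256, 0.2648]
eef_rot: [0.034, 0.999, -0.001, 0.0]
contact_force: [0.1, -0.4, 0.1]
opening: 1.003
grip_force: 0.0
(array([517.8, 225.6, 264.8]), 'closedeg', np.float64(86.1), 53.5333, array([ 0.1, -0.4,  0.1]), 'op', 1.003, 'grip', 0.0)
ridge ((519.9881591796875, -314.8922424316406), (16.53845977783203, 56.78389358520508), 88.04508209228516) 155
cap top expected (np.float64(294.4528837435695), np.float64(185.199506537267))
```

View pics/F.png

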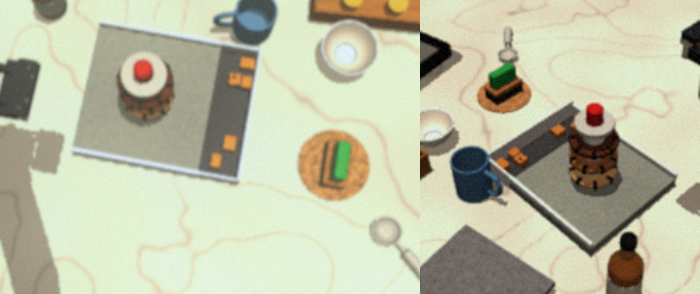

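The tower is straight with the cap on top, all the bits are in the trough, and the brush is still centred on its mat.

```bash
python3 -c "
from station import r
print(r.hand_in())"
```

```text
the job is handed in; nothing more can be done
None
```

I handed the job in at about 54 s: all five biscuit pieces are in the trough, three tiers and the cap are seated on the post, and the brush is upright within about 3 mm of its mat's centre. The cap was knocked aside partway and I re-found it; no verdict came back.

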